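# Open the sprung jaw, clear the jig and clamp a row of rail modules by width

## Robot

A 6-joint arm with a two-finger parallel gripper is mounted at the origin on the work surface. World frame = base frame: x ahead of the robot, y to its left, z up, the work surface at z = 0. Lengths are in m, angles in rad, forces in N, time in s.
With the tool pointing down it reaches from about 0.35 to 1 m from the base axis. Payload 7.1 kg.
Tool frame: the origin (TCP) lies midway between the tips of the shut fingers; the grasp point (between the pads) lies 19 mm behind it; z points along the fingers, y is the direction in which the jaws open and shut (so a half turn about z gives the same grasp; the last joint's range is limited). The gripper opens to 85 mm and grips with 20 to 120 N. Pads are 22 mm wide; open, the fingers measure 114 mm over their backs; the gripper's body (76 mm by 85 mm) begins 54 mm behind the grasp point. The pads swing forward as they close: fully open they stand 13 mm farther back than shut.
Start: joints at [-1.341, 0.423, 1.63, -0, 1.089, -0.019], TCP at [0.154, -0.606, 0.197] pointing down, gripper open.
Joint ranges: [-3, 3], [-0.9, 2.11], [0.09, 2.58], [-1.31, 4.45], [0.11, 2.69], [-2.54, 2.54]. Speed limits (rad/s): [2.39, 2.39, 3.01, 3.14, 3.14, 3.14].

## Interface

Orientations are given as a unit quaternion [w, x, y, z].
In Python, from workcell import robot, eyes gives the robot as it stands. The module is installed in compiled form; this text tells all that it offers.
- The arm moves only by the tool arm_command, never from a script. Its argument "targets" is a list of rows, each a list of 3 entries, a list of its own where there are three numbers: the shift along the tool's x, y, z in mm, then the turn about the tool's z in degrees, then the closure, from -1 (fully open) to 1 (shut). In form: [[[x, y, z], yaw, claw], ...]. A call has 1 to 10 rows; each row shifts and turns the commanded pose from where the row before left it, along the tool's axes as they then stand; what a row does not reach is not made up. A row lasts 1/8 s, in which the tool goes at most 62.5 mm and 10.7 degrees, less where a joint would pass 70% of its speed; a pose out of reach is approached as far as the arm can. A call with a gripper value outside its range is refused whole. The fingers move at their own pace and stop on an object; "grip_force" is the grip in N (left out, the last holds). Time passes only in rows, so rows that do not move let the fingers close. It gives the time, the measured TCP pose, the force and the opening at its end, in the units of the state.
- robot.observe(): the state, without advancing time (a new reading comes with each control period).
- eyes.capture(name): name is "scene" or "top" or "wrist"; returns a dict with "image" (480x640x3 uint8, blue, green, red), "intrinsics" (3x3 intrinsics, pixels), "R" (3x3) and "t" (3): a world point X has camera coordinates R X + t. Camera axes: x right, y down, z forward; pixel columns grow to the right and rows downward; lengths in m; the calibration is good to about 2 mm. A picture is of the moment at which its call begins. There is no depth.
- robot.finish_job(): hands the job in, once; it reports no verdict.
The state is a dict: "clock": time; "qpos": joint angles; "joint_vel": joint speeds; "tau": joint torques, N m; "tool_pos": TCP position; "eef_rot": TCP orientation; "wrist_force": force on the tool from outside, world axes, zero at the start; "ft_torque": the same for the moment, N m; "grip_width": opening from 0.0 (shut) to 1.0 (fully open).
Only numpy, scipy, OpenCV 4.12 (cv2) and the standard library are available. Lean on these libraries where they do the work, as an engineer would, in place of code of your own. Each camera call takes 0.05 s, during which the arm holds its last target. There are 200 camera calls.

## Task

Draw the jig's sprung jaw back and hook its black post into the holding notch on the left so that it stays open; put every duct offcut in the scrap bin and stand all the modules from the mat upright in the channel, lengthways across it from jaw to fence, in order of width, the widest nearest the closed left end and the narrowest nearest the open right end. With the channel clear, the whole row loaded and the jaw still held, unhook the post and let the jaw shut so that it clamps every module against the fence. Leave the other things on the table where they are.

Things in the scene. Friction and masses are not known exactly. Their poses are not given: they have to be found in the camera images.
- jig: Row-clamping jig, fixed: aluminium base 250 x 270 x 10 mm. Its x points away from the robot (within 0.2 rad), y left, z up; origin on the table. A channel runs along y between the far fence (40 mm high, inner face at x = +100 mm) and the sprung jaw on the near side. A wall 50 mm high closes its left end (inner face y = +123 mm); the right end (y = -135 mm) is open. The near base edge is at x = -135 mm.
- channel (a point): Point on the channel floor (10 mm above the table), at x = 65 mm, y = 0 in the jig frame; axes as the jig. From it the fence is 35 mm to +x, the end wall 123 mm to +y, the open end 135 mm to -y.
- jaw (a joint): How far the jaw is drawn towards the robot (jig's -x), m. Jaw: dark steel bar along the channel, 240 x 20 mm, top 30 mm above the table, face 70 mm from the fence when shut (0), 120 mm at its back stop (0.050). A spring pushes it shut (5.6 N at 0, 9.6 N at 0.050); let go, it snaps shut. Held in the notch it reads 0.037 (107 mm clear); shut on 84 mm modules, 0.014.
- latch (a joint): How far the post is moved left (jig's +y) on the jaw, m: 0 = in its lane, 0.030 = left stop; a weak spring (0.9 N) returns it. It can move sideways only with the jaw at 0.043 or more. At 0.026 or more, let forward, it drops 5 mm into the notch behind a ridge and stays (jaw 0.037, latch about 0.025). To free it: jaw back to 0.045 or more, move right to 0, let it go forward.
- post (a point): Top centre of the black latch post, an upright round handle 16 mm thick (19 mm in its top 6 mm) that rides on the jaw and draws it. Top 88 mm above the table; below 31 mm it runs in a steel gate with a straight lane along the jig's x and the notch to its left. With jaw and latch at 0 it stands at x = -55 mm, y = 0 in the jig frame.
- bin: Grey open scrap bin, fixed, 160 (x) x 170 (y) x 75 mm high, walls and floor 5 mm; origin at the centre of its underside. Left or right of the jig.
- mat: Black rubber mat, fixed, 250 x 200 x 4 mm, on which the modules stand at the start; origin at the centre of its underside. On the other side from the bin.
- m66: Light plastic rail module 66 mm wide (its y), 84 mm long (its x), 240 g give or take 30 %: a body 38 mm high, carrying across its middle a full-width nose 42 mm long (along x) and 28 mm high, so 66 mm in all; on the nose a row of seven dark vent slots. Origin at the centre of its underside, z up. Both ends are alike. May be absent.
- m55: Light plastic rail module 55 mm wide (its y), 84 mm long (its x), 210 g give or take 30 %: a body 38 mm high, carrying across its middle a full-width nose 42 mm long (along x) and 28 mm high, so 66 mm in all; on the nose a grey square with a dark bar. Origin at the centre of its underside, z up. Both ends are alike. May be absent.
- m44: Light plastic rail module 44 mm wide (its y), 84 mm long (its x), 170 g give or take 30 %: a body 38 mm high, carrying across its middle a full-width nose 42 mm long (along x) and 28 mm high, so 66 mm in all; on the nose two small dark toggles standing 6.5 mm proud. Origin at the centre of its underside, z up. Both ends are alike. May be absent.
- m34: Light plastic rail module 34 mm wide (its y), 84 mm long (its x), 120 g give or take 30 %: a body 38 mm high, carrying across its middle a full-width nose 42 mm long (along x) and 28 mm high, so 66 mm in all; on the nose one round grey dial. Origin at the centre of its underside, z up. Both ends are alike. May be absent.
- off1: Scrap: a chunk of grey plastic wiring duct, U-shaped and open upwards, 40 mm long (its x), 26 mm wide (its y), 34 mm high, walls and floor 6 mm, 30 g; origin at the centre of its underside. Starts in the jig's channel. May be absent.
- off2: Scrap: a chunk of grey plastic wiring duct, U-shaped and open upwards, 40 mm long (its x), 26 mm wide (its y), 34 mm high, walls and floor 6 mm, 30 g; origin at the centre of its underside. Starts in the jig's channel. May be absent.
- off3: Scrap: a chunk of grey plastic wiring duct, U-shaped and open upwards, 40 mm long (its x), 26 mm wide (its y), 34 mm high, walls and floor 6 mm, 30 g; origin at the centre of its underside. Starts in the jig's channel. May be absent.
- off4: Scrap: a chunk of grey plastic wiring duct, U-shaped and open upwards, 40 mm long (its x), 26 mm wide (its y), 34 mm high, walls and floor 6 mm, 30 g; origin at the centre of its underside. Starts in the jig's channel. May be absent.
- driver: Bystander, not part of the job: screwdriver, 160 mm; origin under its middle.
- tape: Bystander, not part of the job: roll of black tape, 80 mm across, 20 mm high; origin under its middle.
- ferrules: Bystander, not part of the job: clear box, 35 x 70 x 30 mm; origin under its middle.
- spray: Bystander, not part of the job: can, 56 mm across, 150 mm high; origin under its middle.
- wrench: Bystander, not part of the job: wrench, 150 mm; origin under its middle.
- relaybox: Bystander, not part of the job: cardboard box, 60 x 90 x 45 mm; origin under its middle.
- marker: Bystander, not part of the job: black marker, 120 mm; origin under its middle.
Things that resemble listed ones, but are neither listed nor needed, are in the scene too. Leave any pink look-alike of the m55 alone.

How it is judged:
By the outcome, as a careful person would: the job done as asked, in the order asked, and still so for the second after the job is handed in, with the robot touching nothing.
Of m66, m55, m44, m34 only 3 to 4 are there at a start; the rules pass over those that are not, and their reading is None.
Of off1, off2, off3, off4 only 2 to 4 are there at a start; the rules pass over those that are not, and their reading is None.
At some moment in a run one of m66, m55, m44, m34 may be knocked a few centimetres aside while the robot is not near it.
Once in a run the grip may slacken for a moment while it holds something.
It also fails if it takes over 210 s, if anything falls off the work surface, if the arm or the gripper's body presses on something with over 40 N, if the wrist force passes 120 N, or if a joint passes its speed limit or range.

## Working session

There is one attempt and no reset: what is moved stays moved. The work goes in short steps, Python scripts to look and compute and a tool call to move; the robot and the scene stay as the last step left them, time stands still between calls to the robot, and variables do not carry over. Pictures are saved under pics/ and viewed, about 12 in all and at most 16, crops included, and the job is handed in when it is done.

Besides the shell and the picture viewer there is one more tool, called after ">>>" as name(argument=value, ...), one argument or row to a line, values as JSON. arm_command: Moves the arm, as the interface text tells. Its arguments: {"type":"object","properties":{"targets":{"type":"array","items":{"type":"array"}},"grip_force":{"type":"number"}},"required":["targets"]}

```bash
mkdir -p pics
cat > h.py <<'E'
import numpy as np, cv2, json
from workcell import robot, eyes
def cap(n,f=None):
    c=eyes.capture(n)
    if f: cv2.imwrite('pics/'+f,c['image'])
    return c
def proj(c,X):
    X=np.atleast_2d(X); p=(np.array(c['R'])@X.T).T+np.array(c['t']); q=(np.array(c['intrinsics'])@p.T).T
    return q[:,:2]/q[:,2:]
def back(c,uv,z):
    uv=np.atleast_2d(uv).astype(float); K=np.array(c['intrinsics']);R=np.array(c['R']);t=np.array(c['t'])
    d=(R.T@np.linalg.inv(K)@np.c_[uv,np.ones(len(uv))].T).T; o=-R.T@t
    return o+d*((z-o[2])/d[:,2])[:,None]
def pose():
    s=robot.observe(); from scipy.spatial.transform import Rotation as Ro
    q=s['eef_rot']; R=Ro.from_quat([q[1],q[2],q[3],q[0]]).as_matrix()
    return np.array(s['tool_pos']),R,s
def togo(x,y,z=None):
    p,R,s=pose(); d=np.array([x,y,p[2] if z is None else z])-p
    return np.round(R.T@d*1000,1)
E
python3 - <<'E'
from h import *
for n in('scene','top'):
    c=cap(n,n+'0.png'); print(n,np.round(c['R'],3).tolist(),np.round(c['t'],3),np.round(c['intrinsics'],1).tolist())
p,R,s=pose();print(p,np.round(R,3).tolist(),s)
E
```

```text
scene [[0.591, 0.807, -0.006], [0.679, -0.501, -0.536], [-0.435, 0.313, -0.844]] [-0.326 -0.335  1.231] [[487.2, 0.0, 320.7], [0.0, 487.2, 230.4], [0.0, 0.0, 1.0]]
top [[0.023, -1.0, -0.002], [-0.986, -0.022, -0.167], [0.167, 0.005, -0.986]] [0.004 0.564 0.983] [[478.3, 0.0, 320.2], [0.0, 478.3, 239.7], [0.0, 0.0, 1.0]]
[ 0.1537984  -0.60522835  0.1961221 ] [[0.969, 0.246, -0.0], [0.246, -0.969, 0.001], [0.0, -0.001, -1.0]] {'clock': 0.1, 'qpos': array([-1.34100588e+00,  4.23769022e-01,  1.63060971e+00,  2.40434762e-06,
        1.08858667e+00, -1.89802957e-02]), 'joint_vel': array([ 1.49347198e-03, -1.18385642e-03, -9.53449217e-04, -8.44750651e-05,
        2.92221771e-04, -6.61611717e-04]), 'tau': array([-1.43426737e-04, -5.58426654e+01, -2.82444906e+01, -6.82780467e-06,
        2.95875703e-03,  2.14207779e-05]), 'tool_pos': array([ 0.1537984 , -0.60522835,  0.1961221 ]), 'eef_rot': array([-6.82675053e-04,  9.92273944e-01,  1.24064291e-01, -7.11544393e-05]), 'wrist_force': array([-0.59918622, -0.06876308, -0.15154201]), 'ft_torque': array([ 0.01948708,  0.01124283, -0.0084801 ]), 'grip_width': 1.0002729325804758}
```

View pics/top0.png

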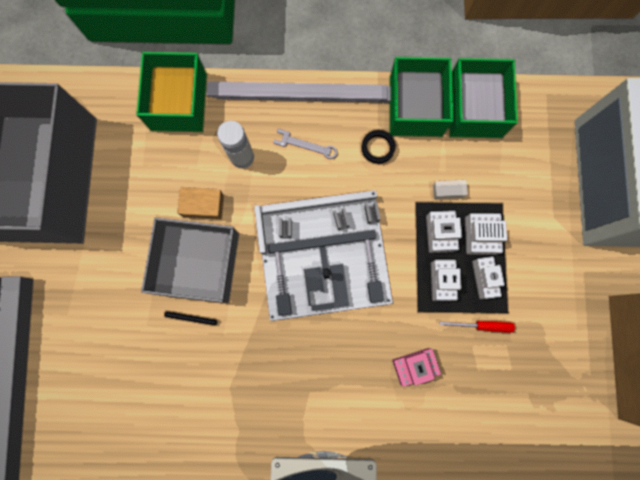

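View pics/scene0.png

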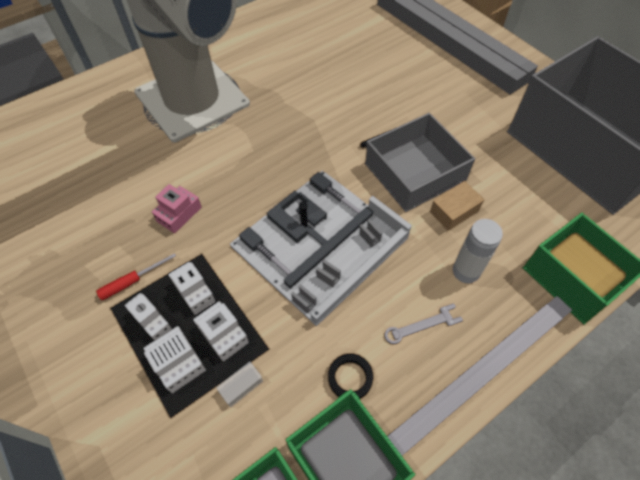

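Top view: the jig is in the middle and the bin at its left (190,260). Modules on the mat: m55 (442,230), m66 (487,230), m44 (447,280), m34 (489,277). The pink look-alike at (417,368) stays untouched. There are three offcuts in the channel, at (286,228), (341,220) and (373,212).

Run:
```python
import cv2,numpy as np
i=cv2.imread('pics/top0.png')
a=cv2.resize(i[180:330,250:400],None,fx=4,fy=4,interpolation=cv2.INTER_CUBIC)
b=cv2.resize(i[195:320,410:515],None,fx=4,fy=4,interpolation=cv2.INTER_CUBIC)
a=a[:600,:600];o=np.zeros((600,800,3),np.uint8)
cv2.imwrite('pics/cropA.png',a);cv2.imwrite('pics/cropB.png',b)
```

```text
(no output)
```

View pics/cropA.png

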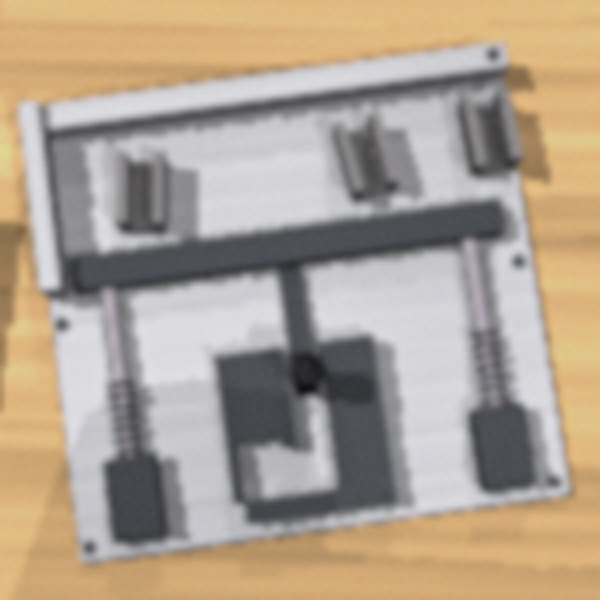

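View pics/cropB.png

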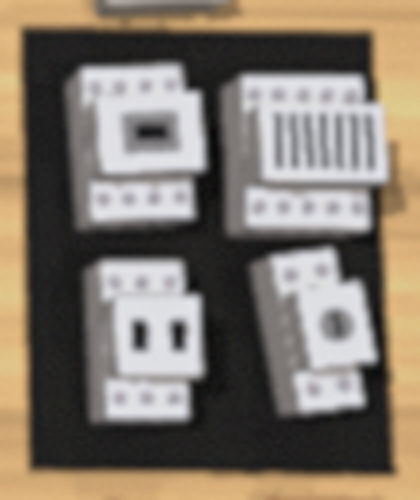

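```bash
cat > fit.py <<'E'
from h import *
from scipy.optimize import least_squares
c=cap('top')
def jigfit(J,P):
    def W(p): 
        a=p[2]; M=np.array([[np.cos(a),-np.sin(a)],[np.sin(a),np.cos(a)]]); return np.c_[(M@J[:,:2].T).T+p[:2],J[:,2]]
    r=least_squares(lambda p:(proj(c,W(p))-P).ravel(),[.55,0,.1]); return r.x,np.round(r.fun.reshape(-1,2),1)
J=np.array([[-135,135,10],[-135,-135,10],[115,-135,40],[100,-135,40],[115,135,50],[-55,0,88]])/1000
P=np.array([[84,562],[574,493],[505,43],[507,70],[22,104],[307,368]])/4+[250,180]
p,r=jigfit(J,P);print('jig',np.round(p,4),r.tolist())
np.save('jig.npy',p)
Q={'m55':[(98,92),(203,90),(207,172),(101,172)],'m66':[(258,106),(381,102),(388,182),(265,186)],'m44':[(113,294),(200,294),(205,376),(118,378)],'m34':[(300,288),(362,280),(378,362),(314,370)]}
for k,q in Q.items():
    w=back(c,np.array(q)/4+[410,195],.070); v=(w[0]+w[1]-w[2]-w[3])[:2]
    print(k,np.round(w.mean(0)[:2],4),'yaw',np.round(np.degrees(np.arctan2(v[1],v[0])),1),'w',np.round(np.linalg.norm(w[0]-w[1])*1e3),'l',np.round(np.linalg.norm(v)*500))
a=p[2];M=np.array([[np.cos(a),-np.sin(a)],[np.sin(a),np.cos(a)]])
for q in[(143,190),(366,160),(490,134)]:
    w=back(c,np.array(q)/4+[250,180],.044)[0]; print('off',np.round(w[:2],4),'jig',np.round(M.T@(w[:2]-p[:2]),3))
for n,x in dict(post=(-.055,0),channel=(.065,0)).items(): print(n,np.round(M@x+p[:2],4))
print('bin',back(c,[[156,218],[237,224],[227,301],[143,291]],.075).round(3).tolist())
E
python3 fit.py; sed -i 's/^c=cap.*/pass/' fit.py
python3 - <<'E'
from h import *
p=np.load('jig.npy');a=p[2];w=p[:2]+[-.055*np.cos(a),-.055*np.sin(a)]
print(togo(*w,.2),np.degrees(a))
E
```

```text
jig [0.5434 0.0089 0.1625] [[-0.5, 0.7], [-0.3, 0.4], [0.3, -0.6], [0.9, -0.9], [-1.0, -0.3], [0.5, 0.5]]
m55 [ 0.5913 -0.2535] yaw 1.2 w 56.0 l 44.0
m66 [ 0.5866 -0.3434] yaw 2.8 w 65.0 l 43.0
m44 [ 0.4835 -0.2546] yaw 2.2 w 45.0 l 43.0
m34 [ 0.4911 -0.3479] yaw 8.2 w 33.0 l 43.0
off [0.5895 0.0916] jig [0.059 0.074]
off [ 0.6088 -0.0291] jig [ 0.058 -0.048]
off [ 0.6248 -0.0965] jig [ 0.063 -0.117]
post [0.4892 0.    ]
channel [0.6076 0.0194]
bin [[0.598, 0.364, 0.075], [0.589, 0.192, 0.075], [0.427, 0.204, 0.075], [0.444, 0.378, 0.075]]
[ 474.1 -504.1   -3.2] 9.309598355720238
```

>>> arm_command(
  targets=[
    [[34,-36,0],0,0],
    [[34,-36,0],0,0],
    [[34,-36,0],0,0],
    [[34,-36,0],0,0],
    [[34,-36,0],0,0],
    [[34,-36,0],0,0],
    [[34,-36,0],0,0],
    [[34,-36,0],0,0],
    [[34,-36,0],0,0],
    [[34,-36,0],0,0],
  ],
)

```text
clock: 1.4
tool_pos: [0.3953, -0.1716, 0.1969]
eef_rot: [0.0, 0.992, 0.124, 0.0]
wrist_force: [0.6, 0.2, -0.4]
grip_width: 0.499
```

>>> arm_command(
  targets=[
    [[32,-36,0],0,0],
    [[32,-36,0],0,0],
    [[34,-36,0],0,0],
    [[36,-36,0],0,0],
  ],
)

```text
clock: 1.9
tool_pos: [0.4897, 0.001, 0.1968]
eef_rot: [0.0, 0.992, 0.124, -0.0]
wrist_force: [0.8, 0.6, -1.7]
grip_width: 0.499
```

>>> arm_command(
  targets=[
    [[0,0,0],-10.6,0],
    [[0,0,0],-10.6,0],
    [[0,0,0],-10.6,0],
    [[0,0,0],-10.6,0],
    [[0,0,0],-10.6,0],
    [[0,0,0],-10.6,0],
    [[0,0,0],-10.6,0],
    [[0,0,0],-10.6,0],
    [[0,0,0],0,0],
  ],
)

```text
clock: 3.02
tool_pos: [0.489, -0.0005, 0.1967]
eef_rot: [-0.0, 0.65, 0.76, -0.0]
wrist_force: [-0.3, -0.2, -0.3]
grip_width: 0.494
```

```bash
cat >> h.py <<'E'
def jig(): 
    p=np.load('jig.npy');a=p[2];return p,np.array([[np.cos(a),-np.sin(a)],[np.sin(a),np.cos(a)]])
def jw(x,y): p,M=jig(); return M@np.array([x,y])+p[:2]
def wj(w): p,M=jig(); return M.T@(np.array(w)[:2]-p[:2])
def yawof(R): return np.degrees(np.arctan2(R[1,0],R[0,0]))
def st():
    p,R,s=pose(); print('tcp',p.round(4),'jig',wj(p).round(4),'yaw',yawof(R).round(1),'F',np.round(s['wrist_force'],1),'g',round(s['grip_width'],3),'t',s['clock'],'j6',round(s['qpos'][5],2)); return p,R,s
E
python3 - <<'E'
from h import *
st(); print(togo(*jw(-.055,0),.055)); c=cap('wrist','w1.png'); print(np.round(c['R'],3).tolist(),c['t']); print(proj(c,np.r_[jw(-.055,0),.088]))
E
```

```text
tcp [ 0.489  -0.0005  0.1967] jig [-0.0552 -0.0005] yaw 99.0 F [-0.3 -0.2 -0.3] g 0.494 t 3.025 j6 -0.18
[  0.5   0.2 141.7]
[[0.988, 0.156, -0.001], [0.149, -0.944, 0.295], [0.045, -0.291, -0.956]] [-0.48259044 -0.11213239  0.35732491]
[[320.1935411  221.54739519]]
```

View pics/w1.png

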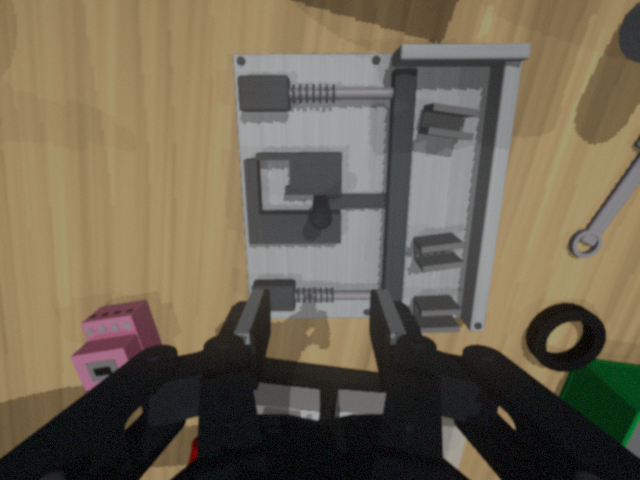

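>>> arm_command(
  targets=[
    [[2,0,45],0,0],
    [[0,0,45],0,0],
    [[0,0,30],0,0],
    [[0,0,20],0,0],
    [[0,0,0],0,1],
    [[0,0,0],0,1],
    [[0,0,0],0,1],
    [[0,0,0],0,1],
  ],
  grip_force=60,
)

```text
clock: 4.08
tool_pos: [0.4895, 0.0014, 0.0576]
eef_rot: [0.001, 0.649, 0.761, 0.0]
wrist_force: [-0.2, 0.2, 0.6]
grip_width: -0.002
```

Run:
```python
from h import *
st()
```

```text
tcp [0.4895 0.0014 0.0576] jig [-0.0544  0.0013] yaw 99.0 F [-0.2  0.2  0.6] g -0.002 t 4.075 j6 -0.18
```

Run:
```python
from h import *
a=cap('wrist')['image'];b=cap('top')['image']; c=cap('scene')['image']
o=np.hstack([cv2.resize(a,(533,400)),cv2.resize(c[170:270,240:340],(267,267)).copy() if 0 else cv2.copyMakeBorder(cv2.resize(c[150:270,240:340],(267,320)),0,80,0,0,cv2.BORDER_CONSTANT)])
cv2.imwrite('pics/w2.png',o)
```

```text
(no output)
```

View pics/w2.png

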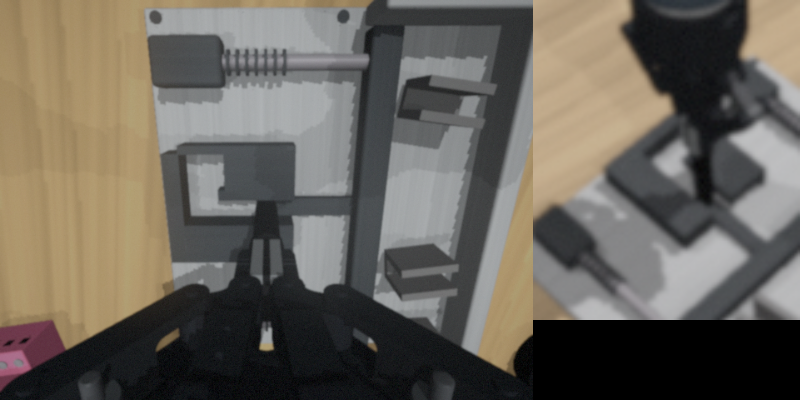

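Run:
```python
from h import *
p,R,s=pose();c=cap('wrist');print(proj(c,[p,p-R[:,2]*.019,np.r_[jw(-.055,0),.088],np.r_[jw(-.055,0),.031],np.r_[jw(-.135,.135),.01],np.r_[jw(-.055,.02),.088]]).round(0).tolist())
for n in('top','scene'):
    c=cap(n);print(n,proj(c,[p,np.r_[jw(-.055,0),.088]]).round(0).tolist())
i=cap('wrist')['image'];a=cv2.resize(i[200:420,210:430],None,fx=2.7,fy=2.7,interpolation=cv2.INTER_CUBIC)
a=np.clip(a.astype(float)*1.8+20,0,255).astype(np.uint8);cv2.imwrite('pics/w3.png',a)
```

```text
[[320.0, 274.0], [320.0, 290.0], [320.0, 304.0], [320.0, 259.0], [171.0, 14.0], [319.0, 262.0]]
top [[326.0, 274.0], [327.0, 273.0]]
scene [[302.0, 213.0], [301.0, 204.0]]
```

View pics/w3.png

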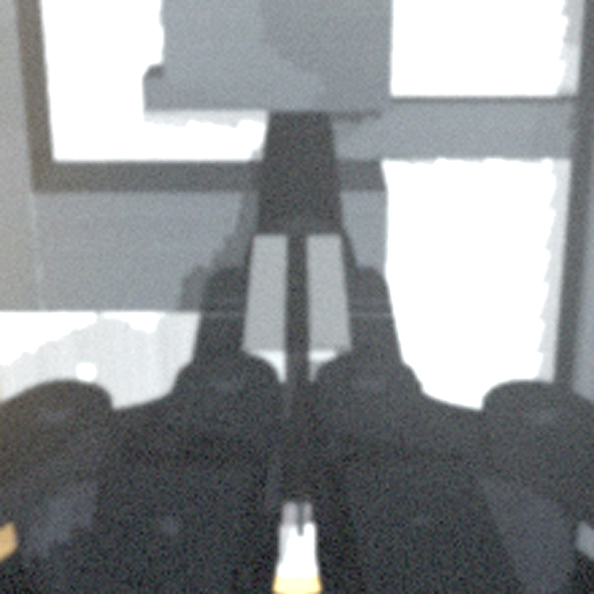

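Run:
```python
from h import *
p,R,s=pose()
c=cap('scene');i=c['image'][160:240,262:342]
a=cv2.resize(i,None,fx=7,fy=7,interpolation=cv2.INTER_CUBIC);a=np.clip(a.astype(float)*1.8+20,0,255).astype(np.uint8)
for X,col in((p,(0,0,255)),(np.r_[jw(-.055,0),.088],(0,255,0)),(np.r_[jw(-.055,0),.031],(255,0,0))):
    u=(proj(c,X)[0]-[262,160])*7; cv2.drawMarker(a,tuple(int(v) for v in u),col,0,14,2)
cv2.imwrite('pics/s2.png',a)
c=cap('wrist');print(np.round(c['intrinsics'],0).tolist(),(-np.array(c['R']).T@c['t']).round(3))
```

```text
[[363.0, 0.0, 320.0], [0.0, 363.0, 238.0], [0.0, 0.0, 1.0]] [0.477 0.076 0.234]
```

View pics/s2.png

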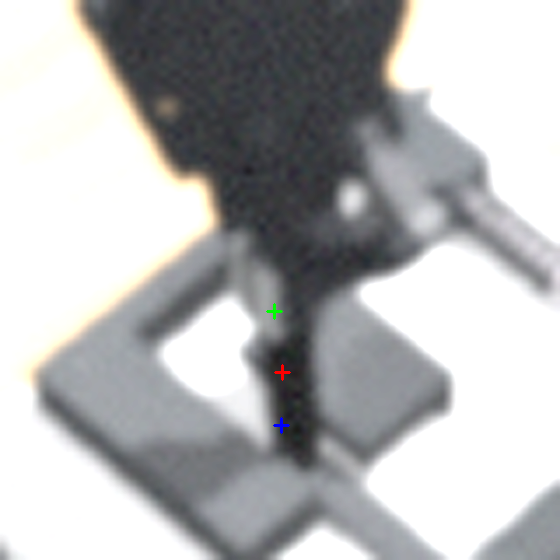

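>>> arm_command(
  targets=[
    [[0,0,0],0,0],
    [[0,0,0],0,0],
    [[0,0,0],0,0],
  ],
)

```text
clock: 4.9
tool_pos: [0.4889, 0.0015, 0.0568]
eef_rot: [-0.0, 0.649, 0.761, 0.0]
wrist_force: [-1.1, 0.3, 0.0]
grip_width: 0.501
```

Run:
```python
from h import *
p,R,s=st()
f=lambda i,k:np.clip(cv2.resize(i,None,fx=k,fy=k,interpolation=cv2.INTER_CUBIC).astype(float)*1.8+20,0,255).astype(np.uint8)
a=f(cap('scene')['image'][160:240,262:342],5);b=f(cap('wrist')['image'][190:390,220:420],2)
cv2.imwrite('pics/s3.png',np.hstack([a,b]))
```

```text
tcp [0.4889 0.0015 0.0568] jig [-0.055   0.0015] yaw 99.1 F [-1.1  0.3  0. ] g 0.501 t 4.9 j6 -0.18
```

View pics/s3.png

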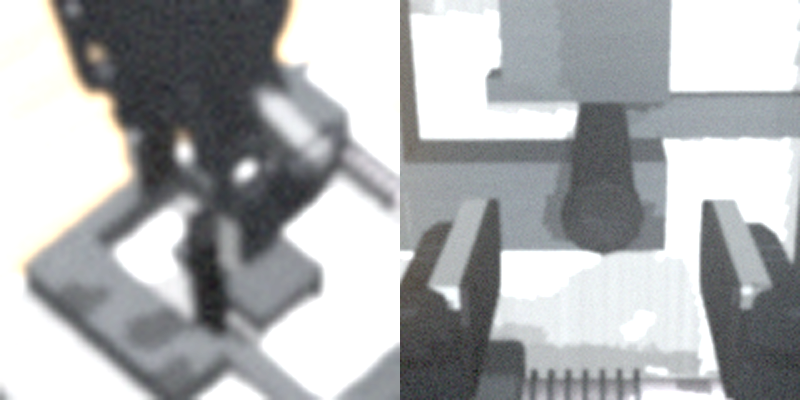

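>>> arm_command(
  targets=[
    [[0,0,10],0,0],
    [[0,0,10],0,0],
    [[0,0,0],0,1],
    [[0,0,0],0,1],
    [[0,0,0],0,1],
    [[0,0,0],0,1],
  ],
)

```text
clock: 5.75
tool_pos: [0.4893, 0.0015, 0.0367]
eef_rot: [0.0, 0.649, 0.761, 0.0]
wrist_force: [3.8, 1.8, -11.4]
grip_width: 0.151
```

>>> arm_command(
  targets=[
    [[0,0,0],0,0],
    [[0,0,0],0,0],
    [[0,0,5],0,0],
    [[0,0,5],0,0],
    [[0,0,0],0,0],
  ],
)

```text
clock: 6.38
tool_pos: [0.4884, 0.0014, 0.0263]
eef_rot: [-0.0, 0.649, 0.761, -0.0]
wrist_force: [0.4, -0.0, -0.1]
grip_width: 0.502
```

Run:
```python
from h import *
p,R,s=st()
c=cap('wrist');print(proj(c,[p]).round(0))
f=lambda i,k:np.clip(cv2.resize(i,None,fx=k,fy=k,interpolation=cv2.INTER_CUBIC).astype(float)*1.8+20,0,255).astype(np.uint8)
a=f(cap('scene')['image'][160:240,262:342],5);b=f(c['image'][190:390,220:420],2)
cv2.imwrite('pics/s4.png',np.hstack([a,b]))
```

```text
tcp [0.4884 0.0014 0.0263] jig [-0.0555  0.0015] yaw 99.1 F [ 0.4 -0.  -0.1] g 0.502 t 6.375 j6 -0.18
[[320. 274.]]
```

View pics/s4.png

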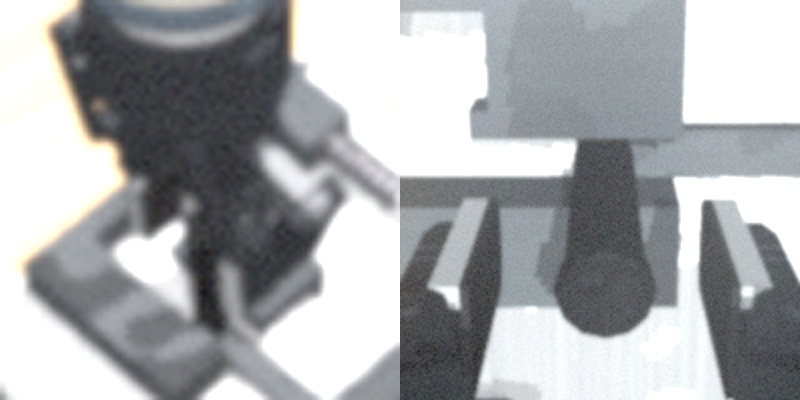

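>>> arm_command(
  targets=[
    [[0,0,0],0,1],
    [[0,0,0],0,1],
    [[0,0,0],0,1],
    [[0,0,0],0,1],
  ],
)

```text
clock: 6.98
tool_pos: [0.4895, 0.0015, 0.0271]
eef_rot: [0.0, 0.649, 0.761, 0.0]
wrist_force: [0.7, 0.4, 4.0]
grip_width: 0.163
```

Run:
```python
from h import *
p,R,s=st()
c=cap('wrist')
f=lambda i,k:np.clip(cv2.resize(i,None,fx=k,fy=k,interpolation=cv2.INTER_CUBIC).astype(float)*1.8+20,0,255).astype(np.uint8)
b=f(c['image'][190:390,220:420],3);cv2.imwrite('pics/s5.png',b)
```

```text
tcp [0.4895 0.0015 0.0271] jig [-0.0545  0.0014] yaw 99.1 F [0.7 0.4 4. ] g 0.163 t 6.975 j6 -0.18
```

View pics/s5.png

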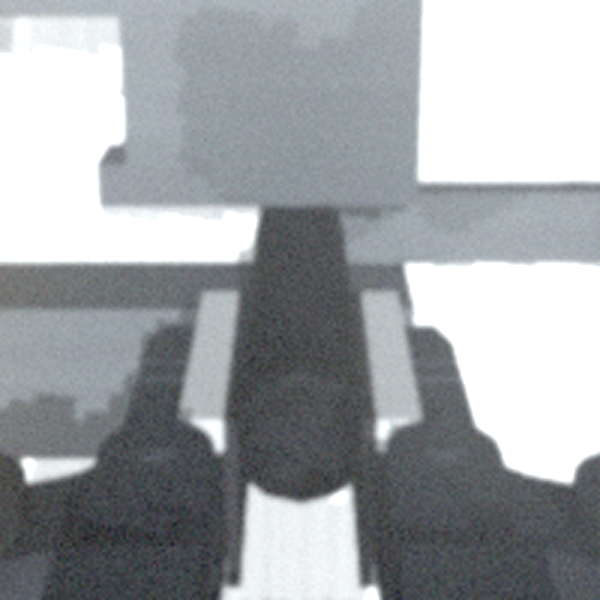

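>>> arm_command(
  targets=[
    [[0,-8,0],0,1],
    [[0,-8,0],0,1],
    [[0,-8,0],0,1],
    [[0,-8,0],0,1],
    [[0,-8,0],0,1],
    [[0,-7,0],0,1],
    [[0,0,0],0,1],
  ],
  grip_force=80,
)

```text
clock: 7.9
tool_pos: [0.4452, -0.0058, 0.0273]
eef_rot: [0.002, 0.649, 0.761, 0.002]
wrist_force: [8.8, 3.8, -3.8]
grip_width: 0.155
```

```bash
cat > jaw.py <<'E'
from h import *
st()
c=cap('top'); g=cv2.cvtColor(c['image'],cv2.COLOR_BGR2GRAY).astype(float)
# jaw face: scan jig x along several y at z=.03, dark bar
xs=np.arange(-.06,.09,.0005)
for y in(-.1,-.08,.03,.09):
    X=np.array([np.r_[jw(x,y),.03] for x in xs]); uv=proj(c,X).astype(np.float32)
    v=cv2.remap(g.astype(np.float32),uv[:,0].reshape(1,-1),uv[:,1].reshape(1,-1),cv2.INTER_LINEAR)[0]
    d=xs[v<95]; print(y,'dark',d.min().round(4) if len(d) else None,d.max().round(4) if len(d) else None,'jaw',round(.03-d.max(),4) if len(d) else None)
E
python3 jaw.py
```

```text
tcp [ 0.4452 -0.0058  0.0273] jig [-0.0993  0.0013] yaw 99.0 F [ 8.8  3.8 -3.8] g 0.155 t 7.9 j6 -0.2
-0.1 dark -0.0265 -0.0155 jaw 0.0455
-0.08 dark -0.026 -0.0165 jaw 0.0465
0.03 dark None None jaw None
0.09 dark -0.035 0.045 jaw -0.015
```

>>> arm_command(
  targets=[
    [[0,-2,0],0,1],
    [[8,0,0],0,1],
    [[8,0,0],0,1],
    [[8,0,0],0,1],
    [[5,0,0],0,1],
    [[0,0,0],0,1],
  ],
)

```text
clock: 8.7
tool_pos: [0.4393, 0.0227, 0.0273]
eef_rot: [0.002, 0.649, 0.761, 0.002]
wrist_force: [7.9, 0.5, -4.4]
grip_width: 0.158
```

```bash
python3 jaw.py
```

```text
tcp [0.4393 0.0227 0.0273] jig [-0.1006  0.0305] yaw 99.1 F [ 7.9  0.5 -4.4] g 0.158 t 8.7 j6 -0.13
-0.1 dark -0.033 -0.017 jaw 0.047
-0.08 dark -0.0355 -0.018 jaw 0.048
0.03 dark None None jaw None
0.09 dark -0.0305 0.045 jaw -0.015
```

Latch at about 0.029; now I let it forward into the notch.

>>> arm_command(
  targets=[
    [[0,4,0],0,1],
    [[0,4,0],0,1],
    [[0,3,0],0,1],
    [[0,2,0],0,1],
    [[0,0,0],0,1],
  ],
)

```text
clock: 9.38
tool_pos: [0.4484, 0.024, 0.0271]
eef_rot: [-0.0, 0.649, 0.761, -0.0]
wrist_force: [-1.1, -3.0, 8.6]
grip_width: 0.157
```

>>> arm_command(
  targets=[
    [[0,0,0],0,0.4],
    [[0,0,0],0,0.2],
    [[0,0,0],0,0],
    [[0,0,-30],0,0],
    [[0,0,-40],0,0],
    [[0,0,-40],0,0],
    [[0,0,-30],0,0],
    [[0,0,0],0,0],
  ],
)

```text
clock: 10.38
tool_pos: [0.4503, 0.0245, 0.1688]
eef_rot: [0.002, 0.649, 0.761, 0.002]
wrist_force: [1.1, 0.2, -0.5]
grip_width: 0.499
```

```bash
python3 jaw.py
python3 - <<'E'
from h import *
st()
c=cap('top');i=c['image'][180:330,240:400]
cv2.imwrite('pics/t2.png',cv2.resize(i,None,fx=4,fy=4,interpolation=cv2.INTER_CUBIC))
for o in(2,1,0): pass
for o in[(.059,.074),(.058,-.048),(.063,-.117)]: print(togo(*jw(*o)))
E
```

```text
tcp [0.4503 0.0245 0.1688] jig [-0.0894  0.0304] yaw 99.1 F [ 1.1  0.2 -0.5] g 0.499 t 10.375 j6 -0.13
-0.1 dark -0.0245 -0.007 jaw 0.037
-0.08 dark None None jaw None
0.03 dark None None jaw None
0.09 dark None None jaw None
tcp [0.4492 0.0245 0.1674] jig [-0.0905  0.0306] yaw 99.1 F [ 0.9  0.6 -1. ] g 0.502 t 10.425 j6 -0.13
[ 44.  150.1  -0. ]
[-78.  149.6  -0. ]
[-147.   154.9   -0. ]
```

View pics/t2.png

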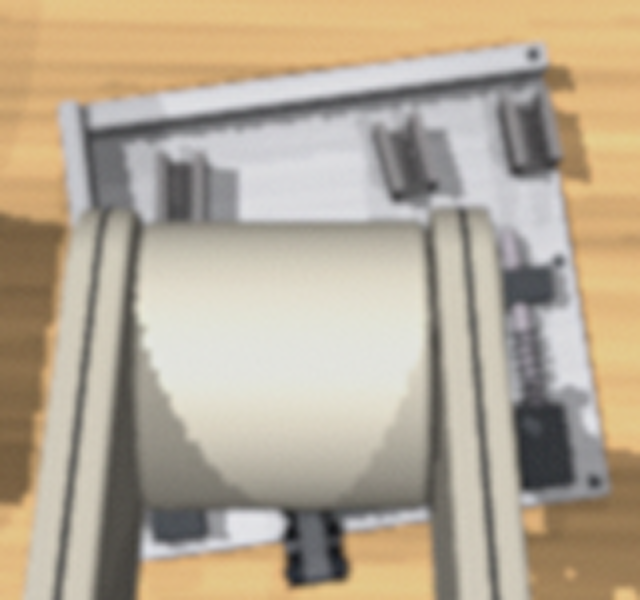

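>>> arm_command(
  targets=[
    [[-26,50,0],0,0],
    [[-26,50,0],0,0],
    [[-26,50,0],0,0],
    [[0,0,0],10.5,0],
    [[0,0,0],10.5,0],
    [[0,0,0],10.5,0],
    [[0,0,0],10.5,0],
    [[0,0,0],10.5,0],
    [[0,0,0],10.5,0],
    [[0,0,0],10.5,0],
  ],
)

```text
clock: 11.72
tool_pos: [0.608, -0.0289, 0.1645]
eef_rot: [-0.001, 0.976, 0.218, -0.002]
wrist_force: [-0.0, -0.7, -0.5]
grip_width: 0.5
```

>>> arm_command(
  targets=[
    [[0,0,0],10.5,0],
    [[0,0,0],0,0],
    [[0,0,0],0,0],
  ],
)

```text
clock: 12.1
tool_pos: [0.6086, -0.029, 0.1657]
eef_rot: [-0.0, 0.991, 0.133, -0.001]
wrist_force: [1.2, -0.3, 0.2]
grip_width: 0.5
```

Run:
```python
from h import *
p,R,s=st();print(togo(*jw(.058,-.048)))
c=cap('wrist');i=c['image'].copy()
for o in[(.059,.074),(.058,-.048),(.063,-.117)]:
    u=proj(c,np.r_[jw(*o),.044])[0];print(u); cv2.drawMarker(i,tuple(int(v) for v in u),(0,0,255),0,12,1)
cv2.imwrite('pics/w6.png',i)
```

```text
tcp [ 0.6086 -0.029   0.1657] jig [ 0.0582 -0.0479] yaw 15.3 F [ 1.2 -0.3  0.2] g 0.5 t 12.1 j6 1.24
[-0.2  0.1  0. ]
[174.63853514 202.16634998]
[319.52160648 218.07288298]
[400.90324624 220.60639113]
```

View pics/w6.png

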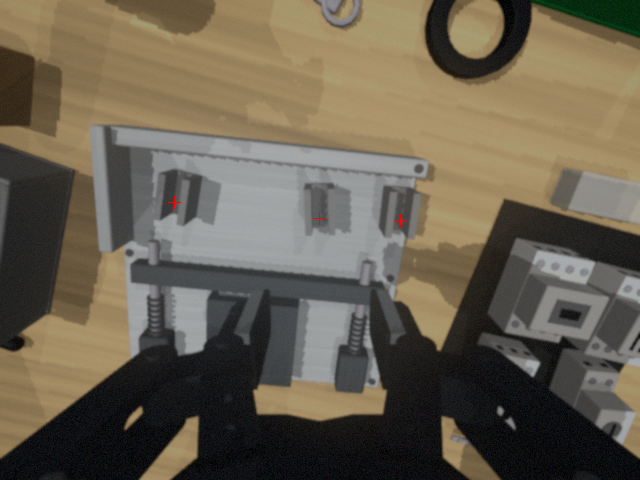

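>>> arm_command(
  targets=[
    [[2,0,40],0,0],
    [[0,0,40],0,0],
    [[0,0,35],0,0],
    [[0,0,20],0,0],
    [[0,0,10],0,0],
  ],
  grip_force=40,
)

```text
clock: 12.78
tool_pos: [0.6109, -0.0285, 0.0209]
eef_rot: [-0.0, 0.991, 0.131, -0.0]
wrist_force: [0.4, -0.7, -0.1]
grip_width: 0.503
```

>>> arm_command(
  targets=[
    [[0,0,5],0,0],
    [[0,0,5],0,0],
    [[0,0,0],0,0],
  ],
)

```text
clock: 13.15
tool_pos: [0.6115, -0.0285, 0.0122]
eef_rot: [0.0, 0.991, 0.131, 0.0]
wrist_force: [-0.3, -0.2, -0.0]
grip_width: 0.501
```

>>> arm_command(
  targets=[
    [[0,0,4],0,0],
    [[0,0,0],0,0],
  ],
)

```text
clock: 13.4
tool_pos: [0.6111, -0.0285, 0.0078]
eef_rot: [-0.0, 0.991, 0.131, -0.0]
wrist_force: [0.7, 0.2, -0.2]
grip_width: 0.501
```

>>> arm_command(
  targets=[
    [[0,0,5],0,0],
    [[0,0,5],0,0],
    [[0,0,0],0,0],
  ],
)

```text
clock: 13.78
tool_pos: [0.6106, -0.0284, -0.0028]
eef_rot: [-0.0, 0.991, 0.131, -0.001]
wrist_force: [-0.6, -0.2, 0.9]
grip_width: 0.499
```

>>> arm_command(
  targets=[
    [[0,0,5],0,0],
    [[0,0,0],0,0],
  ],
)

```text
clock: 14.02
tool_pos: [0.6108, -0.0285, -0.0076]
eef_rot: [-0.0, 0.991, 0.131, -0.0]
wrist_force: [-0.3, 0.1, 0.1]
grip_width: 0.496
```

>>> arm_command(
  targets=[
    [[0,0,0],0,1],
    [[0,0,0],0,1],
    [[0,0,0],0,1],
  ],
)

```text
clock: 14.4
tool_pos: [0.6113, -0.0285, -0.007]
eef_rot: [0.0, 0.991, 0.131, 0.0]
wrist_force: [0.1, 0.1, 0.0]
grip_width: 0.298
```

>>> arm_command(
  targets=[
    [[0,0,-10],0,1],
    [[0,0,-30],0,1],
    [[0,0,-40],0,1],
    [[0,0,-40],0,1],
    [[0,0,-10],0,1],
  ],
)

```text
clock: 15.02
tool_pos: [0.613, -0.0286, 0.1263]
eef_rot: [0.001, 0.991, 0.131, 0.003]
wrist_force: [-0.3, 0.4, -0.8]
grip_width: 0.292
```

```bash
cat > img.py <<'E'
import sys
from h import *
p,R,s=st(); c=cap('wrist',sys.argv[1])
B=np.array(back(cap('top'),[[156,218],[237,224],[227,301],[143,291]],.075)).mean(0); print('bin',B.round(3),togo(B[0],B[1]))
E
python3 img.py w7.png
```

```text
tcp [ 0.613  -0.0286  0.1263] jig [ 0.0626 -0.0483] yaw 15.1 F [-0.3  0.4 -0.8] g 0.292 t 15.025 j6 1.24
bin [0.514 0.285 0.075] [-1.270e+01 -3.277e+02 -3.000e-01]
```

View pics/w7.png

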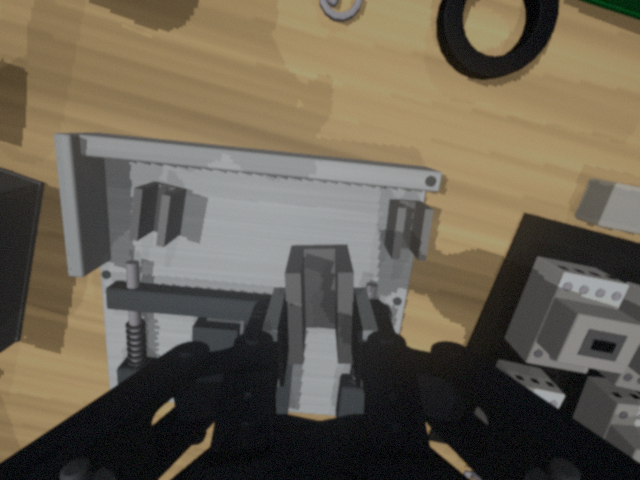

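>>> arm_command(
  targets=[
    [[-2,-50,0],0,1],
    [[-2,-56,0],0,1],
    [[-2,-56,0],0,1],
    [[-2,-56,0],0,1],
    [[-2,-56,0],0,1],
    [[-2,-50,0],0,1],
    [[0,0,40],0,1],
    [[0,0,40],0,1],
    [[0,0,10],0,1],
    [[0,0,0],0,1],
  ],
)

```text
clock: 16.38
tool_pos: [0.5147, 0.2807, 0.0319]
eef_rot: [0.0, 0.991, 0.131, -0.001]
wrist_force: [0.8, 0.3, -0.1]
grip_width: 0.293
```

>>> arm_command(
  targets=[
    [[0,0,0],0,0],
    [[0,0,0],0,0],
    [[0,0,-30],0,0],
    [[0,0,-50],0,0],
    [[0,0,-15],0,0],
  ],
)

```text
clock: 17.0
tool_pos: [0.5175, 0.2823, 0.1319]
eef_rot: [-0.001, 0.991, 0.131, 0.003]
wrist_force: [0.1, -0.6, 0.2]
grip_width: 0.501
```

Run:
```python
from h import *
p,R,s=st()
for o in[(.061,.074),(.065,-.117)]: print(togo(*jw(*o),-.012))
```

```text
tcp [0.5175 0.2823 0.1319] jig [0.0187 0.2739] yaw 15.0 F [ 0.1 -0.6  0.2] g 0.501 t 17.0 j6 1.79
[ 21.2 203.4 143.7]
[  6.1 393.8 143.4]
```

>>> arm_command(
  targets=[
    [[5,51,0],0,0],
    [[5,51,0],0,0],
    [[5,51,0],0,0],
    [[5,50,0],0,0],
    [[0,0,0],10,0],
    [[0,0,40],0,0],
    [[0,0,40],0,0],
    [[0,0,30],0,0],
    [[0,0,20],0,0],
    [[0,0,10],0,0],
  ],
)

```text
clock: 18.25
tool_pos: [0.5871, 0.0904, -0.013]
eef_rot: [0.0, 0.999, 0.044, -0.0]
wrist_force: [0.7, -0.7, 0.1]
grip_width: 0.499
```

>>> arm_command(
  targets=[
    [[0,0,2],0,0],
    [[0,0,0],0,1],
    [[0,0,0],0,1],
    [[0,0,0],0,1],
    [[0,0,0],0,1],
  ],
)

```text
clock: 18.88
tool_pos: [0.5881, 0.0905, -0.0133]
eef_rot: [-0.0, 0.999, 0.044, 0.001]
wrist_force: [-0.7, 0.5, 5.6]
grip_width: 0.294
```

>>> arm_command(
  targets=[
    [[0,0,-10],0,1],
    [[0,0,-30],0,1],
    [[0,0,-40],0,1],
    [[0,0,-40],0,1],
    [[0,0,-20],0,1],
  ],
)

```text
clock: 19.5
tool_pos: [0.5884, 0.0906, 0.1288]
eef_rot: [-0.0, 0.999, 0.044, 0.002]
wrist_force: [0.0, -0.6, -0.7]
grip_width: 0.296
```

Run:
```python
from h import *
p,R,s=st();print(togo(.48,.30))
```

```text
tcp [0.5884 0.0906 0.1288] jig [0.0576 0.0733] yaw 5.1 F [ 0.  -0.6 -0.7] g 0.296 t 19.5 j6 1.62
[ -89.5 -218.2   -0.3]
```

>>> arm_command(
  targets=[
    [[-19,-46,0],0,1],
    [[-19,-46,0],0,1],
    [[-19,-46,0],0,1],
    [[-19,-46,0],0,1],
    [[-18,-46,0],0,1],
    [[0,0,40],0,1],
    [[0,0,40],0,1],
    [[0,0,10],0,1],
    [[0,0,0],0,1],
  ],
)

```text
clock: 20.62
tool_pos: [0.4735, 0.3111, 0.036]
eef_rot: [0.0, 0.999, 0.044, -0.0]
wrist_force: [0.3, -1.1, -0.0]
grip_width: 0.295
```

>>> arm_command(
  targets=[
    [[0,0,0],0,0],
    [[0,0,0],0,0],
    [[0,0,-30],0,0],
    [[0,0,-50],0,0],
    [[0,0,-15],0,0],
  ],
)

```text
clock: 21.25
tool_pos: [0.4755, 0.3124, 0.1347]
eef_rot: [-0.002, 0.999, 0.044, 0.003]
wrist_force: [0.1, 0.6, 0.1]
grip_width: 0.497
```

Run:
```python
from h import *
p,R,s=st()
for o in[(.065,-.117)]: print(togo(*jw(*o),-.012))
```

```text
tcp [0.4755 0.3124 0.1347] jig [-0.018   0.3105] yaw 5.0 F [0.1 0.6 0.1] g 0.497 t 21.25 j6 2.04
[113.7 420.5 146.1]
```

>>> arm_command(
  targets=[
    [[14,52,0],0,0],
    [[14,52,0],0,0],
    [[14,52,0],0,0],
    [[14,53,0],0,0],
    [[14,53,0],0,0],
    [[14,53,0],0,0],
    [[15,53,0],0,0],
    [[14,53,0],0,0],
    [[0,0,0],-8,0],
    [[0,0,40],0,0],
  ],
)

```text
clock: 22.5
tool_pos: [0.626, -0.0998, 0.0931]
eef_rot: [0.001, 0.994, 0.114, 0.003]
wrist_force: [0.4, 0.3, -1.3]
grip_width: 0.497
```

>>> arm_command(
  targets=[
    [[0,0,40],0,0],
    [[0,0,35],0,0],
    [[0,0,20],0,0],
    [[0,0,9],0,0],
    [[0,0,0],0,0],
    [[0,0,0],0,1],
    [[0,0,0],0,1],
    [[0,0,0],0,1],
    [[0,0,0],0,1],
  ],
)

```text
clock: 23.62
tool_pos: [0.6243, -0.0983, -0.0118]
eef_rot: [0.0, 0.994, 0.114, 0.001]
wrist_force: [-0.1, 0.8, 6.3]
grip_width: 0.294
```

>>> arm_command(
  targets=[
    [[0,0,-10],0,1],
    [[0,0,-30],0,1],
    [[0,0,-40],0,1],
    [[0,0,-40],0,1],
    [[0,0,-20],0,1],
  ],
)

```text
clock: 24.25
tool_pos: [0.6242, -0.0983, 0.1296]
eef_rot: [0.0, 0.994, 0.114, 0.002]
wrist_force: [0.7, 0.2, -0.9]
grip_width: 0.295
```

Run:
```python
from h import *
p,R,s=st();print(togo(.55,.255))
```

```text
tcp [ 0.6242 -0.0983  0.1296] jig [ 0.0624 -0.1189] yaw 13.1 F [ 0.7  0.2 -0.9] g 0.295 t 24.25 j6 1.17
[   7.5 -360.9   -0.5]
```

>>> arm_command(
  targets=[
    [[1,-51,0],0,1],
    [[1,-52,0],0,1],
    [[1,-52,0],0,1],
    [[1,-52,0],0,1],
    [[1,-52,0],0,1],
    [[1,-51,0],0,1],
    [[0,-51,0],0,1],
    [[0,0,40],0,1],
    [[0,0,40],0,1],
    [[0,0,5],0,1],
  ],
)

```text
clock: 25.5
tool_pos: [0.5447, 0.2539, 0.0389]
eef_rot: [0.001, 0.993, 0.114, -0.003]
wrist_force: [0.6, -0.5, 0.3]
grip_width: 0.293
```

>>> arm_command(
  targets=[
    [[0,0,0],0,1],
    [[0,0,0],0,0],
    [[0,0,0],0,0],
    [[0,0,-30],0,0],
    [[0,0,-50],0,0],
    [[0,0,-25],0,0],
    [[0,0,0],0,0],
  ],
)

```text
clock: 26.38
tool_pos: [0.5493, 0.2556, 0.15]
eef_rot: [-0.001, 0.994, 0.114, 0.003]
wrist_force: [0.2, -0.5, -0.5]
grip_width: 0.501
```

Run:
```python
from h import *
p,R,s=st()
c=cap('top');i=c['image']
f=lambda a,k:cv2.resize(a,None,fx=k,fy=k,interpolation=cv2.INTER_CUBIC)
w=f(i[195:325,405:521],4.5)
o=np.zeros((600,800,3),np.uint8);o[:585,:522]=w[:585,:522]
o[:270,530:800]=f(i[210:300,140:230],3)
s2=f(cap('scene')['image'][100:220,350:485],2); o[300:540,530:800]=s2
cv2.imwrite('pics/t3.png',o)
print(togo(.5866,-.3434,.15))
```

```text
tcp [0.5493 0.2556 0.15  ] jig [0.0457 0.2425] yaw 13.0 F [ 0.2 -0.5 -0.5] g 0.501 t 26.375 j6 1.76
[-96.8 591.6  -3.2]
```

View pics/t3.png

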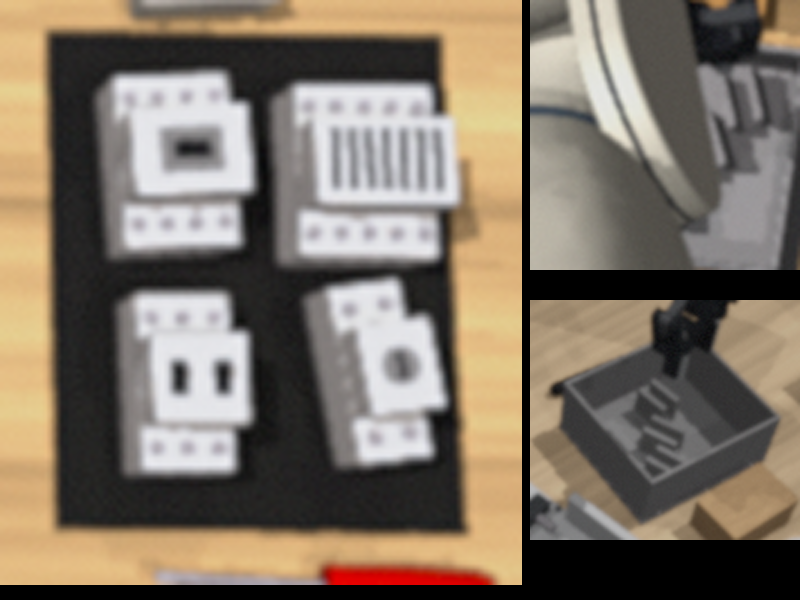

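>>> arm_command(
  targets=[
    [[-10,59,0],0,0],
    [[-10,59,0],0,0],
    [[-10,59,0],0,0],
    [[-10,59,0],0,0],
    [[-10,59,0],0,0],
    [[-10,59,0],0,0],
    [[-10,59,0],0,-0.36],
    [[-9,59,0],0,-0.36],
    [[-9,59,0],0,-0.36],
    [[-9,59,0],0,-0.36],
  ],
)

```text
clock: 27.72
tool_pos: [0.5852, -0.3433, 0.1449]
eef_rot: [-0.001, 0.994, 0.114, -0.001]
wrist_force: [1.5, -0.9, 0.2]
grip_width: 0.679
```

>>> arm_command(
  targets=[
    [[0,0,0],-10,-0.36],
    [[0,0,0],-10,-0.36],
    [[0,0,0],-10,-0.36],
    [[0,0,0],-10,-0.36],
    [[0,0,0],-10,-0.36],
    [[0,0,0],-10,-0.36],
    [[0,0,0],-10,-0.36],
    [[0,0,0],-10,-0.36],
    [[0,0,0],0,-0.36],
  ],
)

```text
clock: 28.85
tool_pos: [0.5854, -0.3413, 0.145]
eef_rot: [-0.001, 0.689, 0.725, -0.0]
wrist_force: [-0.1, -0.1, -0.1]
grip_width: 0.683
```

```bash
cat > mods.py <<'E'
from h import *
def tops():
    "bright blobs on the mat in the top image: nose-top-ish outline, reported as min-area rects"
    c=cap('top');i=c['image'];h=cv2.cvtColor(i,cv2.COLOR_BGR2HSV);m=((h[...,2]>190)&(h[...,1]<60)).astype(np.uint8)
    m[:,:405]=0;m[:200]=0;m[320:]=0;m[:,525:]=0
    m=cv2.morphologyEx(m,cv2.MORPH_CLOSE,np.ones((5,5)))
    n,l,s,ce=cv2.connectedComponentsWithStats(m)
    for k in range(1,n):
        if s[k,4]>150: print('blob',ce[k].round(1),s[k].tolist())
p,R,s=st();tops();print(togo(.5866,-.3434,.024))
E
python3 mods.py
```

```text
tcp [ 0.5854 -0.3413  0.145 ] jig [-0.0152 -0.3524] yaw 93.0 F [-0.1 -0.1 -0.1] g 0.683 t 28.85 j6 -0.6
blob [445.1 230.5] [431, 212, 30, 38, 803]
blob [488.3 232.2] [471, 214, 36, 38, 1156]
blob [490.9 276.7] [478, 258, 25, 39, 556]
blob [447.5 279.4] [435, 261, 25, 38, 775]
[ -2.3   1.2 121.3]
```

>>> arm_command(
  targets=[
    [[-2,1,35],0,-0.36],
    [[0,0,40],0,-0.36],
    [[0,0,30],0,-0.36],
    [[0,0,12],0,-0.36],
    [[0,0,0],0,-0.36],
  ],
)

```text
clock: 29.52
tool_pos: [0.5869, -0.3434, 0.029]
eef_rot: [-0.001, 0.689, 0.725, -0.0]
wrist_force: [-0.7, -0.5, 0.9]
grip_width: 0.675
```

>>> arm_command(
  targets=[
    [[0,0,4],0,-0.36],
    [[0,0,0],0,-0.36],
  ],
)

```text
clock: 29.78
tool_pos: [0.5879, -0.344, 0.0267]
eef_rot: [0.001, 0.688, 0.726, 0.0]
wrist_force: [-0.6, -0.6, 0.4]
grip_width: 0.684
```

>>> arm_command(
  targets=[
    [[0,0,4],0,-0.36],
    [[0,0,0],0,-0.36],
  ],
)

```text
clock: 30.02
tool_pos: [0.5873, -0.3437, 0.0218]
eef_rot: [-0.0, 0.688, 0.726, -0.0]
wrist_force: [-0.2, -0.2, -0.5]
grip_width: 0.688
```

Run:
```python
from h import *
st();c=cap('wrist');f=lambda a,k:cv2.resize(a,None,fx=k,fy=k)
o=np.hstack([f(c['image'],.9)]);cv2.imwrite('pics/w8.png',o)
```

```text
tcp [ 0.5873 -0.3437  0.0218] jig [-0.0138 -0.3551] yaw 93.0 F [-0.2 -0.2 -0.5] g 0.688 t 30.025 j6 -0.6
```

View pics/w8.png

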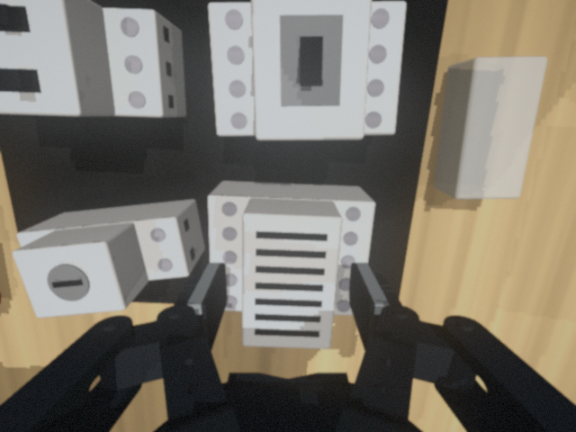

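>>> arm_command(
  targets=[
    [[0,0,4],0,-0.36],
    [[0,0,0],0,-0.36],
  ],
)

```text
clock: 30.32
tool_pos: [0.5871, -0.3435, 0.0174]
eef_rot: [-0.0, 0.688, 0.726, -0.0]
wrist_force: [-1.3, 0.3, -0.1]
grip_width: 0.682
```

>>> arm_command(
  targets=[
    [[0,0,3],0,-0.36],
    [[0,0,0],0,-0.36],
  ],
)

```text
clock: 30.58
tool_pos: [0.5872, -0.3436, 0.0145]
eef_rot: [-0.0, 0.688, 0.726, -0.0]
wrist_force: [-0.1, -0.4, -0.4]
grip_width: 0.684
```

>>> arm_command(
  targets=[
    [[0,0,3],0,-0.36],
    [[0,0,0],0,-0.36],
  ],
)

```text
clock: 30.82
tool_pos: [0.5871, -0.3436, 0.0115]
eef_rot: [-0.0, 0.688, 0.726, -0.0]
wrist_force: [-0.0, 1.6, -0.1]
grip_width: 0.681
```

>>> arm_command(
  targets=[
    [[0,0,0],0,1],
    [[0,0,0],0,1],
    [[0,0,0],0,1],
  ],
  grip_force=70,
)

```text
clock: 31.2
tool_pos: [0.5877, -0.3439, 0.0122]
eef_rot: [0.0, 0.688, 0.726, 0.0]
wrist_force: [-0.8, -0.0, 3.3]
grip_width: 0.481
```

>>> arm_command(
  targets=[
    [[0,0,-10],0,1],
    [[0,0,-20],0,1],
    [[0,0,-40],0,1],
    [[0,0,-30],0,1],
    [[0,0,0],0,1],
  ],
)

```text
clock: 31.82
tool_pos: [0.5894, -0.3449, 0.1159]
eef_rot: [0.003, 0.688, 0.726, 0.001]
wrist_force: [-0.6, -0.3, -1.7]
grip_width: 0.477
```

```bash
sed -i 's/^p,R,s=st().*/if __name__=="__main__": st();tops()/' mods.py; python3 mods.py
python3 - <<'E'
from h import *
print(togo(*jw(.056,.088)))
E
```

```text
tcp [ 0.5894 -0.3449  0.1159] jig [-0.0119 -0.3566] yaw 93.1 F [-0.6 -0.3 -1.7] g 0.477 t 31.825 j6 -0.6
blob [499.3 221. ] [486, 201, 28, 42, 729]
blob [445.2 230.5] [431, 212, 30, 38, 811]
blob [491.  276.7] [478, 258, 25, 39, 558]
blob [447.5 279.5] [435, 261, 25, 38, 780]
[448.5  20.3  -0.7]
```

>>> arm_command(
  targets=[
    [[44,1,0],0,1],
    [[45,2,0],0,1],
    [[45,2,0],0,1],
    [[45,2,0],0,1],
    [[45,2,0],0,1],
    [[45,2,0],0,1],
    [[45,2,0],0,1],
    [[45,2,0],0,1],
    [[45,2,0],0,1],
    [[44,1,0],-6.2,1],
  ],
)

```text
clock: 33.12
tool_pos: [0.5801, 0.1059, 0.1103]
eef_rot: [-0.001, 0.647, 0.763, -0.001]
wrist_force: [0.2, -0.5, -1.9]
grip_width: 0.477
```

>>> arm_command(
  targets=[
    [[0,0,0],0,1],
    [[0,0,0],0,1],
  ],
)

```text
clock: 33.38
tool_pos: [0.5805, 0.1042, 0.1108]
eef_rot: [-0.001, 0.648, 0.762, -0.001]
wrist_force: [-0.3, 0.3, -1.9]
grip_width: 0.478
```

Run:
```python
from h import *
st();print(togo(*jw(.052,.086),.019))
# where is the held module in the wrist view: bright mask column/row extents
c=cap('wrist');i=cv2.cvtColor(c['image'],cv2.COLOR_BGR2GRAY);print(i[:, 320][200:420:6])
```

```text
tcp [0.5805 0.1042 0.1108] jig [0.052  0.0881] yaw 99.2 F [-0.3  0.3 -1.9] g 0.478 t 33.375 j6 -0.0
[-2.   0.2 91.8]
[ 99 140 112 114 118 112 115 116 158 166 163 154  52 158 161  61 105 160
 124  53 161 152  44 160 158  46 162 164  42 135 132  28 133 134 150 152
 154]
```

>>> arm_command(
  targets=[
    [[-3,0,30],0,1],
    [[0,0,30],0,1],
    [[0,0,20],0,1],
    [[0,0,6],0,1],
    [[0,0,0],0,1],
  ],
)

```text
clock: 34.05
tool_pos: [0.5821, 0.1013, 0.0258]
eef_rot: [-0.0, 0.648, 0.762, -0.0]
wrist_force: [0.1, 0.2, -1.7]
grip_width: 0.479
```

>>> arm_command(
  targets=[
    [[0,0,3],0,1],
    [[0,0,2],0,1],
    [[0,0,0],0,1],
  ],
)

```text
clock: 34.42
tool_pos: [0.582, 0.1017, 0.0211]
eef_rot: [0.0, 0.648, 0.762, 0.0]
wrist_force: [-0.0, 0.4, -2.0]
grip_width: 0.477
```

>>> arm_command(
  targets=[
    [[0,0,2],0,1],
    [[0,0,0],0,1],
    [[0,0,0],0,-0.36],
    [[0,0,0],0,-0.36],
    [[0,0,-15],0,-0.36],
    [[0,0,-40],0,-0.36],
    [[0,0,-40],0,-0.36],
    [[0,0,0],0,-0.36],
  ],
)

```text
clock: 35.42
tool_pos: [0.5849, 0.1021, 0.1183]
eef_rot: [0.003, 0.648, 0.762, 0.003]
wrist_force: [0.2, -0.1, 0.2]
grip_width: 0.679
```

```bash
cat > mods.py <<'E'
from h import *
import sys
def mask(c):
    h=cv2.cvtColor(c['image'],cv2.COLOR_BGR2HSV); return ((h[...,2]>185)&(h[...,1]<60)).astype(np.uint8)
def rend(c,x,y,a,w,z0):
    "silhouette masks of lit tops (body ends + nose top)"
    m=np.zeros((480,640),np.uint8);ca,sa=np.cos(a),np.sin(a)
    def poly(x0,x1,z):
        q=[(x0,-w/2),(x1,-w/2),(x1,w/2),(x0,w/2)]
        return np.array([[x+ca*u-sa*v,y+sa*u+ca*v,z0+z] for u,v in q])
    for x0,x1,z in((-.042,.042,.038),(-.021,.021,.066)):
        cv2.fillConvexPoly(m,np.round(proj(c,poly(x0,x1,z))*16).astype(np.int32),1,shift=4)
    return m
def fit(c,x,y,a,w,z0):
    from scipy.optimize import minimize
    M=cv2.GaussianBlur(cv2.morphologyEx(mask(c),cv2.MORPH_CLOSE,np.ones((5,5))).astype(np.float32),(5,5),0)
    def cost(p):
        m=rend(c,p[0]/100,p[1]/100,p[2]/5,w,z0);m2=cv2.dilate(m,np.ones((5,5)))
        return float(np.abs(M-cv2.GaussianBlur(m.astype(np.float32),(5,5),0))[m2>0].sum())
    s=np.array([x*100,y*100,a*5]);r=minimize(cost,s,method='Nelder-Mead',options=dict(initial_simplex=s+np.vstack([np.zeros(3),np.eye(3)])*.7))
    return r.x/[100,100,5],r.fun
E0={'m66':(.5866,-.3434,.05,.066),'m55':(.5913,-.2535,.02,.055),'m44':(.4835,-.2546,.04,.044),'m34':(.4911,-.3479,.14,.034)}
if __name__=="__main__":
    st();c=cap('top')
    for k in sys.argv[1:]:
        x,y,a,w=E0[k];r,f=fit(c,x,y,a,w,.004);print(k,r.round(4),'yaw',np.degrees(r[2]).round(1),round(f,1),'togo',togo(r[0],r[1]))
E
python3 mods.py m55 m44 m34
```

```text
tcp [0.5849 0.1021 0.1183] jig [0.056  0.0852] yaw 99.3 F [ 0.2 -0.1  0.2] g 0.679 t 35.425 j6 -0.01
m55 [ 0.5919 -0.251   0.0311] yaw 1.8 285.0 togo [-3.497e+02 -4.830e+01 -2.000e-01]
m44 [ 0.4861 -0.2557  0.0799] yaw 4.6 231.0 togo [-337.3 -153.5   -0.7]
m34 [ 0.4924 -0.3451  0.1499] yaw 8.6 225.0 togo [-426.5 -161.7   -0.7]
```

>>> arm_command(
  targets=[
    [[-50,-7,0],0,-0.36],
    [[-50,-7,0],0,-0.36],
    [[-50,-7,0],0,-0.36],
    [[-50,-7,0],0,-0.36],
    [[-50,-7,0],0,-0.36],
    [[-50,-7,0],0,-0.36],
    [[-51,-6,0],7.8,-0.36],
    [[0,0,0],0,-0.36],
    [[0,0,0],0,-0.36],
  ],
)

```text
clock: 36.6
tool_pos: [0.5901, -0.252, 0.1128]
eef_rot: [-0.001, 0.698, 0.716, -0.0]
wrist_force: [-0.2, 0.9, 0.4]
grip_width: 0.679
```

Run:
```python
from h import *
st();print(togo(.5915,-.2525,.0115))
```

```text
tcp [ 0.5901 -0.252   0.1128] jig [ 0.0038 -0.265 ] yaw 91.5 F [-0.2  0.9  0.4] g 0.679 t 36.6 j6 -0.45
[ -0.7   1.6 101.3]
```

>>> arm_command(
  targets=[
    [[0,1,35],0,-0.36],
    [[0,0,35],0,-0.36],
    [[0,0,20],0,-0.36],
    [[0,0,11],0,-0.36],
    [[0,0,0],0,-0.36],
    [[0,0,0],0,1],
    [[0,0,0],0,1],
    [[0,0,0],0,1],
  ],
)

```text
clock: 37.6
tool_pos: [0.5932, -0.253, 0.0143]
eef_rot: [0.001, 0.698, 0.716, 0.0]
wrist_force: [0.1, 0.0, 6.0]
grip_width: 0.48
```

Run:
```python
from h import *
st()
```

```text
tcp [ 0.5932 -0.253   0.0143] jig [ 0.0067 -0.2665] yaw 91.5 F [0.1 0.  6. ] g 0.48 t 37.6 j6 -0.45
```

>>> arm_command(
  targets=[
    [[0,0,-10],0,1],
    [[0,0,-20],0,1],
    [[0,0,-40],0,1],
    [[0,0,-30],0,1],
    [[0,0,0],0,1],
  ],
)

```text
clock: 38.22
tool_pos: [0.594, -0.2534, 0.1166]
eef_rot: [0.003, 0.698, 0.716, 0.001]
wrist_force: [-0.3, -0.8, -3.4]
grip_width: 0.474
```

Run:
```python
from h import *
from mods import *
p,M=jig();c=cap('top')
x,y=jw(.053,.085);r,f=fit(c,x,y,p[2],.066,.010);print('m66 jig',wj(r[:2]).round(4),np.degrees(r[2]-p[2]).round(1),f)
st();print(togo(*jw(.052,.0205)))
```

```text
m66 jig [0.0559 0.0883] -2.9 159.203125
tcp [ 0.5927 -0.2528  0.1145] jig [ 0.0063 -0.2663] yaw 91.5 F [-1.   0.4 -2.3] g 0.473 t 38.275 j6 -0.45
[290.3   6.1  -0.3]
```

>>> arm_command(
  targets=[
    [[48,1,0],0,1],
    [[48,1,0],0,1],
    [[48,1,0],0,1],
    [[48,1,0],0,1],
    [[48,1,0],0,1],
    [[49,1,0],-7.8,1],
    [[0,0,0],0,1],
    [[0,0,0],0,1],
  ],
)

```text
clock: 39.28
tool_pos: [0.5898, 0.0364, 0.1118]
eef_rot: [-0.001, 0.648, 0.762, -0.001]
wrist_force: [-0.2, -0.2, -3.0]
grip_width: 0.477
```

Run:
```python
from h import *
st();print(togo(*jw(.052,.0205),.019))
```

```text
tcp [0.5898 0.0364 0.1118] jig [0.0502 0.0196] yaw 99.2 F [-0.2 -0.2 -3. ] g 0.477 t 39.275 j6 -0.12
[ 0.9  2.  92.7]
```

>>> arm_command(
  targets=[
    [[0,2,30],0,1],
    [[0,0,30],0,1],
    [[0,0,20],0,1],
    [[0,0,8],0,1],
    [[0,0,0],0,1],
    [[0,0,3],0,1],
    [[0,0,0],0,1],
  ],
)

```text
clock: 40.15
tool_pos: [0.5931, 0.037, 0.0224]
eef_rot: [0.0, 0.648, 0.762, 0.0]
wrist_force: [0.4, -0.4, -2.7]
grip_width: 0.474
```

>>> arm_command(
  targets=[
    [[0,0,1],0,1],
    [[0,0,0],0,-0.36],
    [[0,0,0],0,-0.36],
    [[0,0,-15],0,-0.36],
    [[0,0,-40],0,-0.36],
    [[0,0,-40],0,-0.36],
    [[0,0,0],0,-0.36],
  ],
)

```text
clock: 41.02
tool_pos: [0.5956, 0.037, 0.1203]
eef_rot: [0.003, 0.648, 0.762, 0.003]
wrist_force: [0.2, 0.4, -0.9]
grip_width: 0.68
```

```bash
python3 mods.py m44 m34
```

```text
tcp [0.5956 0.037  0.1203] jig [0.056  0.0193] yaw 99.3 F [ 0.2  0.4 -0.9] g 0.68 t 41.025 j6 -0.12
m44 [ 0.4894 -0.2581  0.1553] yaw 8.9 660.0 togo [-274.3 -150.8   -0.5]
m34 [ 0.4918 -0.3464  0.166 ] yaw 9.5 203.0 togo [-361.9 -162.5   -0.5]
```

```bash
cat > blobs.py <<'E'
from mods import *
c=cap('top');m=cv2.morphologyEx(mask(c),cv2.MORPH_CLOSE,np.ones((5,5)));m[:190]=0;m[345:]=0;m[:,400:]=m[:,400:];m[:,:400]=0;m[:,560:]=0
n,l,s,ce=cv2.connectedComponentsWithStats(m)
for k in range(1,n):
    if s[k,4]>150:
        w=back(c,ce[k],.055)[0]; q=cv2.minAreaRect(np.argwhere(l==k)[:,::-1].astype(np.float32));print(ce[k].round(1),s[k].tolist(),w.round(3),np.round(q[1],0),round(q[2]))
for a0 in(-.9,-.5,-.2,.1,.4,.8):
    for k in range(1,n):
        if 600<s[k,4]<1000:
            w=back(c,ce[k],.055)[0];r,f=fit(c,w[0],w[1],a0,.044,.004);print(a0,r.round(4),np.degrees(r[2]).round(1),round(f))
E
python3 blobs.py
```

```text
[491.  276.9] [478, 258, 26, 40, 577] [ 0.491 -0.346  0.055] [39. 21.] 79
[448.2 275.9] [436, 262, 24, 26, 291] [ 0.491 -0.256  0.055] [25. 23.] 90
```

>>> arm_command(
  targets=[
    [[-45,-25,0],0,-0.36],
    [[-45,-26,0],0,-0.36],
    [[-45,-26,0],0,-0.36],
    [[-45,-26,0],0,-0.36],
    [[-45,-26,0],0,-0.36],
    [[-46,-26,0],6.3,-0.36],
    [[0,0,0],0,-0.36],
    [[0,0,0],0,-0.36],
  ],
)

```text
clock: 42.12
tool_pos: [0.4825, -0.255, 0.1149]
eef_rot: [-0.001, 0.689, 0.725, -0.0]
wrist_force: [-0.5, 0.8, 0.2]
grip_width: 0.679
```

Run:
```python
from h import *
st();print(togo(.485,-.255,.0125))
from mods import *
c=cap('wrist'); X=np.array([[.485+u,-.255+v,.07] for u in(-.021,.021) for v in(-.022,.022)])
print('pred nose corners',proj(c,X).round(0).tolist())
g=cv2.cvtColor(c['image'],cv2.COLOR_BGR2GRAY);u=proj(c,[.485,-.255,.07])[0].round().astype(int);print(u,'row',g[u[1],u[0]-90:u[0]+90:3].tolist());print('col',g[u[1]-80:u[1]+80:4,u[0]].tolist(), g[u[1]-80:u[1]+80:4,u[0]-25].tolist())
```

```text
tcp [ 0.4825 -0.255   0.1149] jig [-0.1028 -0.2506] yaw 92.9 F [-0.5  0.8  0.2] g 0.679 t 42.125 j6 -0.56
[ -0.3   2.6 102.4]
pred nose corners [[290.0, 277.0], [292.0, 213.0], [354.0, 280.0], [359.0, 216.0]]
[324 247] row [168, 131, 72, 70, 69, 72, 70, 69, 68, 70, 182, 200, 201, 191, 163, 162, 183, 201, 188, 199, 202, 200, 202, 201, 201, 201, 201, 201, 201, 202, 201, 201, 200, 202, 201, 201, 201, 203, 202, 202, 199, 202, 196, 189, 197, 201, 202, 201, 151, 64, 63, 63, 60, 60, 59, 52, 56, 51, 54, 52]
col [58, 63, 64, 64, 66, 65, 68, 142, 144, 153, 143, 188, 201, 203, 151, 70, 74, 88, 201, 201, 201, 199, 74, 72, 72, 150, 200, 149, 63, 64, 66, 61, 60, 58, 99, 140, 139, 140, 140, 127] [67, 65, 66, 62, 66, 60, 86, 143, 144, 144, 145, 196, 201, 201, 202, 200, 199, 202, 201, 202, 200, 201, 201, 201, 201, 201, 201, 111, 63, 64, 65, 68, 64, 55, 59, 137, 138, 138, 139, 140]
```

>>> arm_command(
  targets=[
    [[0,1,35],0,-0.36],
    [[0,0,35],0,-0.36],
    [[0,0,20],0,-0.36],
    [[0,0,11],0,-0.36],
    [[0,0,0],0,-0.36],
    [[0,0,0],0,1],
    [[0,0,0],0,1],
    [[0,0,0],0,1],
  ],
)

```text
clock: 43.18
tool_pos: [0.4852, -0.2558, 0.0159]
eef_rot: [0.001, 0.689, 0.725, 0.0]
wrist_force: [0.3, 0.7, 7.1]
grip_width: 0.477
```

>>> arm_command(
  targets=[
    [[0,0,-10],0,1],
    [[0,0,-20],0,1],
    [[0,0,-40],0,1],
    [[0,0,-30],0,1],
    [[0,0,0],0,1],
  ],
)

```text
clock: 43.8
tool_pos: [0.4856, -0.2564, 0.1172]
eef_rot: [0.002, 0.689, 0.725, 0.001]
wrist_force: [-0.4, 0.0, -2.0]
grip_width: 0.475
```

```bash
python3 - <<'E'
from h import *
from mods import *
p,M=jig();c=cap('top')
for k,yy,w in(('m66',.085,.066),('m55',.0205,.055)):
    x,y=jw(.053,yy);r,f=fit(c,x,y,p[2],w,.010);print(k,'jig',wj(r[:2]).round(4),np.degrees(r[2]-p[2]).round(1),f)
st();print(togo(*jw(.052,-.033)))
E
python3 mods.py m34
```

```text
m66 jig [0.0558 0.1003] -6.6 188.77734375
m55 jig [0.0562 0.0217] 0.4 335.29296875
tcp [ 0.4845 -0.2557  0.1156] jig [-0.1009 -0.2516] yaw 92.9 F [ 0.6  0.9 -2.7] g 0.475 t 43.85 j6 -0.56
[234.2 127.8  -0. ]
tcp [ 0.4845 -0.2557  0.1156] jig [-0.1009 -0.2516] yaw 92.9 F [ 0.6  0.9 -2.7] g 0.475 t 43.85 j6 -0.56
m34 [ 0.474  -0.3636 -0.4374] yaw -25.1 182.2 togo [-107.7  -15.3   -0. ]
```

>>> arm_command(
  targets=[
    [[46,25,0],0,1],
    [[46,25,0],0,1],
    [[46,26,0],0,1],
    [[47,26,0],0,1],
    [[47,26,0],-6.3,1],
    [[0,0,0],0,1],
    [[0,0,0],0,1],
  ],
)

```text
clock: 44.78
tool_pos: [0.5986, -0.0172, 0.1131]
eef_rot: [-0.001, 0.648, 0.762, -0.001]
wrist_force: [0.6, 0.6, -1.7]
grip_width: 0.471
```

Run:
```python
from h import *
st();print(togo(*jw(.052,-.035),.02))
# wrist view: gray profile along jig y at x=.056 tops z=.076 of placed modules (nose tops, bright) 
c=cap('wrist');g=cv2.cvtColor(c['image'],cv2.COLOR_BGR2GRAY).astype(np.float32)
for xx in(.04,.05,.065):
    ys=np.arange(.13,-.04,-.002);uv=proj(c,np.array([np.r_[jw(xx,y),.076] for y in ys])).astype(np.float32)
    v=cv2.remap(g,uv[:,:1].T.copy(),uv[:,1:].T.copy(),cv2.INTER_LINEAR)[0];print(xx,list(zip((ys*1000).round().astype(int).tolist(),v.astype(int).tolist()))[::1] if xx==.04 else '')
```

```text
tcp [ 0.5986 -0.0172  0.1131] jig [ 0.0502 -0.0347] yaw 99.3 F [ 0.6  0.6 -1.7] g 0.471 t 44.775 j6 -0.21
[-0.3  2.1 93.1]
0.04 [(130, 0), (128, 0), (126, 0), (124, 0), (122, 0), (120, 0), (118, 0), (116, 0), (114, 0), (112, 0), (110, 0), (108, 0), (106, 0), (104, 0), (102, 138), (100, 160), (98, 157), (96, 45), (94, 135), (92, 161), (90, 155), (88, 49), (86, 127), (84, 163), (82, 157), (80, 53), (78, 137), (76, 163), (74, 161), (72, 59), (70, 126), (68, 163), (66, 159), (64, 59), (62, 123), (60, 165), (58, 164), (56, 162), (54, 93), (52, 84), (50, 97), (48, 153), (46, 163), (44, 164), (42, 165), (40, 165), (38, 164), (36, 163), (34, 165), (32, 164), (30, 165), (28, 165), (26, 164), (24, 164), (22, 164), (20, 164), (18, 165), (16, 165), (14, 165), (12, 164), (10, 166), (8, 165), (6, 164), (4, 160), (2, 159), (0, 158), (-2, 157), (-4, 158), (-6, 119), (-8, 113), (-10, 112), (-12, 112), (-14, 113), (-16, 111), (-18, 110), (-20, 111), (-22, 112), (-24, 111), (-26, 109), (-28, 112), (-30, 121), (-32, 126), (-34, 109), (-36, 111), (-38, 112)]
0.05 
0.065
```

>>> arm_command(
  targets=[
    [[0,2,30],0,1],
    [[0,0,30],0,1],
    [[0,0,20],0,1],
    [[0,0,8],0,1],
    [[0,0,0],0,1],
    [[0,0,3],0,1],
    [[0,0,0],0,1],
  ],
)

```text
clock: 45.7
tool_pos: [0.6025, -0.0168, 0.0244]
eef_rot: [0.0, 0.648, 0.762, 0.0]
wrist_force: [-0.4, 0.7, -1.7]
grip_width: 0.47
```

>>> arm_command(
  targets=[
    [[0,0,1],0,1],
    [[0,0,0],0,-0.36],
    [[0,0,0],0,-0.36],
    [[0,0,-15],0,-0.36],
    [[0,0,-40],0,-0.36],
    [[0,0,-40],0,-0.36],
    [[0,0,0],0,-0.36],
  ],
)

```text
clock: 46.58
tool_pos: [0.605, -0.017, 0.1224]
eef_rot: [0.003, 0.648, 0.762, 0.002]
wrist_force: [1.0, -0.4, -0.6]
grip_width: 0.679
```

```bash
python3 mods.py m34; python3 blobs.py
```

```text
tcp [ 0.605  -0.017   0.1224] jig [ 0.0566 -0.0355] yaw 99.3 F [ 1.  -0.4 -0.6] g 0.679 t 46.575 j6 -0.21
m34 [ 0.4938 -0.3501  0.2034] yaw 11.7 303.0 togo [-311.1 -161.8   -0.4]
[492.2 275.6] [479, 258, 25, 39, 482] [ 0.494 -0.348  0.055] [40. 18.] 71
```

>>> arm_command(
  targets=[
    [[-51,-27,0],0,-0.36],
    [[-51,-27,0],0,-0.36],
    [[-51,-27,0],0,-0.36],
    [[-51,-28,0],0,-0.36],
    [[-52,-28,0],0,-0.36],
    [[-52,-28,0],0.5,-0.36],
    [[0,0,0],0,-0.36],
    [[0,0,0],0,-0.36],
  ],
)

```text
clock: 47.68
tool_pos: [0.4879, -0.3466, 0.1167]
eef_rot: [-0.001, 0.651, 0.759, 0.0]
wrist_force: [-0.1, -0.0, -0.3]
grip_width: 0.682
```

Run:
```python
from h import *
st();print(togo(.492,-.347,.0125))
c=cap('wrist');X=np.array([.492,-.347,.07]);u=proj(c,X)[0].round().astype(int)
g=cv2.cvtColor(c['image'],cv2.COLOR_BGR2GRAY);a=np.radians(8.8)
print(proj(c,np.array([[.492+p*np.cos(a)-q*np.sin(a),-.347+p*np.sin(a)+q*np.cos(a),.07] for p in(-.021,.021) for q in(-.017,.017)])).round(0).tolist())
print(u,g[u[1]-12,u[0]-90:u[0]+90:3].tolist(),g[u[1]-60:u[1]+60:3,u[0]-25].tolist(),g[u[1]-60:u[1]+60:3,u[0]+22].tolist())
```

```text
tcp [ 0.4879 -0.3466  0.1167] jig [-0.1123 -0.3419] yaw 98.7 F [-0.1 -0.  -0.3] g 0.682 t 47.675 j6 -0.79
[ -1.2   4.1 104.2]
[[294.0, 272.0], [293.0, 223.0], [358.0, 272.0], [359.0, 223.0]]
[326 248] [74, 75, 77, 74, 73, 76, 76, 76, 77, 73, 145, 216, 217, 216, 217, 217, 216, 217, 193, 206, 217, 218, 218, 216, 217, 216, 194, 162, 161, 160, 160, 160, 163, 197, 218, 218, 216, 217, 217, 217, 216, 217, 217, 217, 217, 218, 218, 216, 214, 97, 74, 68, 69, 62, 67, 63, 60, 61, 63, 59] [58, 64, 65, 68, 119, 154, 155, 161, 159, 158, 161, 214, 218, 218, 216, 217, 218, 216, 219, 217, 217, 218, 218, 217, 218, 218, 216, 158, 82, 116, 190, 194, 192, 192, 194, 195, 194, 195, 196, 197] [60, 63, 64, 65, 134, 154, 156, 164, 159, 158, 162, 213, 216, 218, 217, 218, 217, 217, 218, 218, 218, 217, 218, 218, 218, 218, 216, 137, 85, 86, 84, 103, 197, 200, 201, 199, 200, 198, 198, 196]
```

>>> arm_command(
  targets=[
    [[0,3,35],0,-0.36],
    [[0,0,35],0,-0.36],
    [[0,0,20],0,-0.36],
    [[0,0,13],0,-0.36],
    [[0,0,0],0,-0.36],
    [[0,0,0],0,1],
    [[0,0,0],0,1],
    [[0,0,0],0,1],
  ],
)

```text
clock: 48.72
tool_pos: [0.4926, -0.3476, 0.0161]
eef_rot: [0.001, 0.651, 0.759, 0.0]
wrist_force: [0.0, 0.2, 7.1]
grip_width: 0.471
```

>>> arm_command(
  targets=[
    [[0,0,-10],0,1],
    [[0,0,-20],0,1],
    [[0,0,-40],0,1],
    [[0,0,-30],0,1],
    [[0,0,0],0,1],
  ],
)

```text
clock: 49.35
tool_pos: [0.4935, -0.3482, 0.1186]
eef_rot: [0.003, 0.651, 0.759, 0.0]
wrist_force: [0.7, -0.1, -1.3]
grip_width: 0.475
```

Run:
```python
from h import *
st();print(togo(*jw(.052,-.079)))
```

```text
tcp [ 0.4935 -0.3482  0.1186] jig [-0.107  -0.3444] yaw 98.7 F [ 0.7 -0.1 -1.3] g 0.475 t 49.35 j6 -0.79
[266.9 156.4  -0.5]
```

>>> arm_command(
  targets=[
    [[44,26,0],0,1],
    [[44,26,0],0,1],
    [[44,26,0],0,1],
    [[45,26,0],0,1],
    [[45,26,0],0,1],
    [[45,26,0],-0.5,1],
    [[0,0,0],0,1],
    [[0,0,0],0,1],
  ],
)

```text
clock: 50.35
tool_pos: [0.6045, -0.0593, 0.1142]
eef_rot: [-0.001, 0.647, 0.762, -0.001]
wrist_force: [0.3, 0.0, -1.2]
grip_width: 0.474
```

```bash
cat > row.py <<'E'
from h import *
c=cap('wrist');g=cv2.cvtColor(c['image'],cv2.COLOR_BGR2GRAY).astype(np.float32)
for xx in(.04,.068):
    ys=np.arange(.08,-.12,-.002);uv=proj(c,np.array([np.r_[jw(xx,y),.076] for y in ys])).astype(np.float32)
    v=cv2.remap(g,uv[:,:1].T.copy(),uv[:,1:].T.copy(),cv2.INTER_LINEAR)[0];print(xx,' '.join(f'{int(round(y*1000))}:{int(t)}' for y,t in zip(ys,v)))
E
python3 row.py
python3 - <<'E'
from h import *
st();print(togo(*jw(.052,-.079),.021))
E
```

```text
0.04 80:0 78:0 76:0 74:0 72:0 70:0 68:0 66:0 64:0 62:0 60:154 58:164 56:159 54:80 52:73 50:77 48:150 46:165 44:166 42:166 40:167 38:165 36:166 34:167 32:166 30:166 28:167 26:167 24:167 22:167 20:167 18:167 16:168 14:168 12:168 10:168 8:168 6:168 4:169 2:168 0:168 -2:169 -4:168 -6:129 -8:95 -10:127 -12:168 -14:168 -16:169 -18:168 -20:168 -22:168 -24:168 -26:169 -28:168 -30:169 -32:168 -34:170 -36:170 -38:170 -40:169 -42:168 -44:162 -46:163 -48:163 -50:163 -52:159 -54:117 -56:116 -58:114 -60:114 -62:114 -64:114 -66:114 -68:114 -70:114 -72:114 -74:114 -76:115 -78:114 -80:119 -82:140 -84:114 -86:113 -88:115 -90:116 -92:114 -94:115 -96:115 -98:120 -100:158 -102:162 -104:161 -106:164 -108:163 -110:164 -112:163 -114:162 -116:136 -118:98
0.068 80:0 78:0 76:0 74:0 72:0 70:0 68:0 66:0 64:0 62:0 60:149 58:166 56:165 54:129 52:70 50:74 48:165 46:168 44:167 42:167 40:167 38:167 36:168 34:166 32:166 30:167 28:167 26:168 24:168 22:167 20:168 18:168 16:168 14:168 12:168 10:168 8:168 6:169 4:168 2:168 0:169 -2:169 -4:168 -6:106 -8:98 -10:111 -12:169 -14:168 -16:169 -18:169 -20:169 -22:169 -24:170 -26:169 -28:169 -30:168 -32:168 -34:168 -36:167 -38:168 -40:168 -42:167 -44:168 -46:169 -48:169 -50:168 -52:169 -54:134 -56:130 -58:152 -60:154 -62:153 -64:152 -66:132 -68:115 -70:114 -72:114 -74:116 -76:115 -78:116 -80:119 -82:139 -84:114 -86:113 -88:115 -90:116 -92:115 -94:116 -96:117 -98:123 -100:159 -102:163 -104:163 -106:163 -108:162 -110:163 -112:163 -114:163 -116:162 -118:161
tcp [ 0.6044 -0.0599  0.1143] jig [ 0.0491 -0.0778] yaw 99.2 F [-1.1 -0.2 -1.4] g 0.474 t 50.4 j6 -0.28
[-1.2  3.1 93.3]
```

>>> arm_command(
  targets=[
    [[0,3,30],0,1],
    [[0,0,30],0,1],
    [[0,0,20],0,1],
    [[0,0,8],0,1],
    [[0,0,0],0,1],
    [[0,0,4],0,1],
    [[0,0,0],0,1],
  ],
)

```text
clock: 51.28
tool_pos: [0.6086, -0.0588, 0.0233]
eef_rot: [0.0, 0.648, 0.762, 0.0]
wrist_force: [-0.2, -0.1, -0.2]
grip_width: 0.476
```

>>> arm_command(
  targets=[
    [[0,0,1],0,1],
    [[0,0,0],0,-0.36],
    [[0,0,0],0,-0.36],
    [[0,0,-15],0,-0.36],
    [[0,0,-40],0,-0.36],
    [[0,0,-40],0,-0.36],
    [[0,-30,-10],0,0],
    [[0,0,0],0,0],
  ],
)

```text
clock: 52.28
tool_pos: [0.5778, -0.0638, 0.1289]
eef_rot: [0.001, 0.648, 0.762, 0.0]
wrist_force: [0.8, -0.2, -0.6]
grip_width: 0.502
```

```bash
python3 row.py
python3 - <<'E'
from h import *
st();print(togo(*jw(-.091,.0275),.13)); c=cap('top')
cv2.imwrite('pics/t5.png',c['image'])
E
```

```text
0.04 80:0 78:0 76:0 74:0 72:0 70:0 68:0 66:0 64:36 62:136 60:169 58:169 56:162 54:80 52:72 50:72 48:156 46:171 44:170 42:170 40:171 38:170 36:171 34:171 32:171 30:170 28:170 26:171 24:171 22:171 20:172 18:173 16:172 14:172 12:171 10:172 8:172 6:172 4:172 2:171 0:173 -2:173 -4:172 -6:132 -8:98 -10:147 -12:173 -14:172 -16:172 -18:173 -20:173 -22:172 -24:172 -26:172 -28:173 -30:173 -32:172 -34:171 -36:173 -38:173 -40:173 -42:172 -44:173 -46:173 -48:173 -50:173 -52:170 -54:117 -56:109 -58:156 -60:172 -62:174 -64:174 -66:171 -68:173 -70:173 -72:173 -74:173 -76:173 -78:172 -80:173 -82:173 -84:172 -86:173 -88:172 -90:170 -92:130 -94:120 -96:135 -98:159 -100:159 -102:149 -104:141 -106:149 -108:149 -110:149 -112:150 -114:149 -116:149 -118:151
0.068 80:0 78:0 76:0 74:0 72:0 70:0 68:0 66:0 64:146 62:168 60:168 58:169 56:169 54:130 52:70 50:107 48:170 46:170 44:170 42:169 40:171 38:170 36:171 34:170 32:171 30:171 28:172 26:173 24:171 22:171 20:171 18:171 16:171 14:171 12:172 10:173 8:173 6:172 4:171 2:172 0:172 -2:171 -4:167 -6:108 -8:98 -10:128 -12:173 -14:172 -16:172 -18:172 -20:174 -22:173 -24:173 -26:172 -28:173 -30:173 -32:173 -34:173 -36:174 -38:174 -40:173 -42:173 -44:173 -46:174 -48:174 -50:173 -52:172 -54:140 -56:105 -58:161 -60:174 -62:173 -64:175 -66:173 -68:174 -70:173 -72:174 -74:174 -76:174 -78:173 -80:173 -82:173 -84:173 -86:173 -88:173 -90:171 -92:155 -94:154 -96:154 -98:157 -100:160 -102:152 -104:143 -106:148 -108:149 -110:139 -112:97 -114:95 -116:92 -118:91
tcp [ 0.5787 -0.0638  0.1283] jig [ 0.0231 -0.0774] yaw 99.2 F [1.1 0.4 0.4] g 0.501 t 52.325 j6 -0.29
[ 104.8 -114.2   -2. ]
```

>>> arm_command(
  targets=[
    [[35,-38,0],0,0],
    [[35,-38,0],0,0],
    [[35,-38,0],0,0],
    [[0,0,0],0,0],
    [[0,0,0],0,0],
  ],
)

```text
clock: 53.0
tool_pos: [0.4507, 0.0218, 0.1271]
eef_rot: [0.001, 0.647, 0.762, 0.0]
wrist_force: [0.8, -0.2, 0.2]
grip_width: 0.501
```

Run:
```python
from h import *
st();print(togo(*jw(-.091,.027),.026))
c=cap('wrist');g=cv2.cvtColor(c['image'],cv2.COLOR_BGR2GRAY);u=proj(c,np.r_[jw(-.092,.025),.088])[0].round().astype(int)
v=cv2.GaussianBlur(g,(5,5),0)[u[1]-40:u[1]+40,u[0]-40:u[0]+40];print(u);m=v<48;ys,xs=np.nonzero(m);print(m.sum(),(xs.mean()-40).round(1),(ys.mean()-40).round(1),ys.min()-40,ys.max()-40,xs.min()-40,xs.max()-40)
```

```text
tcp [0.4507 0.0218 0.1271] jig [-0.0895  0.0277] yaw 99.3 F [ 0.8 -0.2  0.2] g 0.501 t 53.0 j6 -0.14
[ -0.7  -1.7 101.1]
[316 254]
932 5.3 -10.9 -40 12 -19 39
```

>>> arm_command(
  targets=[
    [[0,-1,35],0,0],
    [[0,0,35],0,0],
    [[0,0,20],0,0],
    [[0,0,11],0,0],
    [[0,0,0],0,0],
    [[0,0,0],0,1],
    [[0,0,0],0,1],
    [[0,0,0],0,1],
    [[0,0,0],0,1],
  ],
  grip_force=80,
)

```text
clock: 54.18
tool_pos: [0.449, 0.0215, 0.0267]
eef_rot: [0.001, 0.648, 0.762, 0.001]
wrist_force: [-1.5, -2.2, 6.5]
grip_width: 0.153
```

```bash
python3 jaw.py
```

```text
tcp [0.449  0.0215 0.0267] jig [-0.0912  0.0276] yaw 99.3 F [-1.5 -2.2  6.5] g 0.153 t 54.175 j6 -0.14
-0.1 dark -0.0235 -0.008 jaw 0.038
-0.08 dark -0.026 -0.0085 jaw 0.0385
0.03 dark None None jaw None
0.09 dark -0.034 -0.0215 jaw 0.0515
```

>>> arm_command(
  targets=[
    [[0,-4,0],0,1],
    [[0,-4,0],0,1],
    [[0,-3,0],0,1],
    [[0,0,0],0,1],
    [[0,0,0],0,1],
  ],
)

```text
clock: 54.85
tool_pos: [0.4417, 0.0199, 0.0269]
eef_rot: [0.003, 0.648, 0.762, 0.003]
wrist_force: [8.5, 1.2, -3.8]
grip_width: 0.16
```

```bash
python3 jaw.py
```

```text
tcp [0.4417 0.0199 0.0269] jig [-0.0987  0.0273] yaw 99.3 F [ 8.5  1.2 -3.8] g 0.16 t 54.85 j6 -0.14
-0.1 dark -0.03 -0.0155 jaw 0.0455
-0.08 dark -0.0335 -0.0165 jaw 0.0465
0.03 dark None None jaw None
0.09 dark -0.0515 0.011 jaw 0.019
```

>>> arm_command(
  targets=[
    [[0,-2,0],0,1],
    [[0,0,0],0,1],
    [[-7,0,0],0,1],
    [[-7,0,0],0,1],
    [[-7,0,0],0,1],
    [[-6,0,0],0,1],
    [[0,0,0],0,1],
  ],
)

```text
clock: 55.78
tool_pos: [0.4443, -0.0075, 0.0269]
eef_rot: [0.003, 0.648, 0.762, 0.003]
wrist_force: [9.0, 1.4, -4.4]
grip_width: 0.152
```

```bash
python3 jaw.py
```

```text
tcp [ 0.4443 -0.0075  0.0269] jig [-0.1005 -0.0002] yaw 99.2 F [ 9.   1.4 -4.4] g 0.152 t 55.775 j6 -0.21
-0.1 dark -0.027 -0.0175 jaw 0.0475
-0.08 dark -0.0275 -0.018 jaw 0.048
0.03 dark None None jaw None
0.09 dark -0.036 -0.017 jaw 0.047
```

>>> arm_command(
  targets=[
    [[1,4,0],0,1],
    [[0,4,0],0,1],
    [[0,4,0],0,1],
    [[0,0,0],0,1],
  ],
)

```text
clock: 56.32
tool_pos: [0.4548, -0.0047, 0.0269]
eef_rot: [0.003, 0.648, 0.762, 0.002]
wrist_force: [6.2, -4.8, 0.2]
grip_width: 0.154
```

>>> arm_command(
  targets=[
    [[0,3,0],0,1],
    [[0,3,0],0,1],
    [[0,3,0],0,1],
    [[0,2,0],0,1],
    [[0,2,0],0,1],
    [[0,0,0],0,1],
  ],
)

```text
clock: 57.08
tool_pos: [0.4669, -0.003, 0.0268]
eef_rot: [0.002, 0.648, 0.762, 0.001]
wrist_force: [5.3, -6.8, 2.0]
grip_width: 0.154
```

```bash
python3 jaw.py
```

```text
tcp [ 0.4669 -0.003   0.0268] jig [-0.0774  0.0006] yaw 99.3 F [ 5.3 -6.8  2. ] g 0.154 t 57.075 j6 -0.19
-0.1 dark None None jaw None
-0.08 dark 0.0095 0.0095 jaw 0.0205
0.03 dark None None jaw None
0.09 dark -0.0135 0.011 jaw 0.019
```

>>> arm_command(
  targets=[
    [[-1,2,0],0,1],
    [[0,2,0],0,1],
    [[0,1,0],0,1],
    [[0,1,0],0,1],
    [[0,1,0],0,1],
    [[0,1,0],0,1],
    [[0,0,0],0,1],
  ],
)

```text
clock: 58.0
tool_pos: [0.473, -0.0022, 0.0267]
eef_rot: [0.001, 0.648, 0.762, 0.0]
wrist_force: [-0.3, -1.7, 10.3]
grip_width: 0.158
```

```bash
python3 jaw.py
```

```text
tcp [ 0.473  -0.0022  0.0267] jig [-0.0713  0.0005] yaw 99.3 F [-0.3 -1.7 10.3] g 0.158 t 58.0 j6 -0.19
-0.1 dark None None jaw None
-0.08 dark None None jaw None
0.03 dark None None jaw None
0.09 dark -0.0075 0.0155 jaw 0.0145
```

>>> arm_command(
  targets=[
    [[0,1,0],0,1],
    [[0,1,0],0,1],
    [[0,0,0],0,1],
    [[0,0,0],0,0.5],
    [[0,0,0],0,0.3],
    [[0,0,0],0,0],
    [[0,0,0],0,0],
  ],
)

```text
clock: 58.92
tool_pos: [0.474, -0.0015, 0.0256]
eef_rot: [-0.0, 0.648, 0.762, -0.0]
wrist_force: [0.2, 0.7, -0.3]
grip_width: 0.501
```

>>> arm_command(
  targets=[
    [[0,0,-20],0,0],
    [[0,0,-40],0,0],
    [[0,0,-40],0,0],
    [[0,-50,-20],0,0],
    [[0,-30,0],0,0],
    [[0,0,0],0,0],
    [[0,0,0],0,0],
  ],
)

```text
clock: 59.8
tool_pos: [0.3962, -0.0145, 0.146]
eef_rot: [0.0, 0.648, 0.762, 0.0]
wrist_force: [0.5, 0.1, -0.8]
grip_width: 0.499
```

```bash
sed -i 's/.08,-.12,-.002/.124,-.12,-.003/' row.py; python3 jaw.py; python3 row.py
python3 - <<'E'
from h import *
c=cap('top');g=cv2.cvtColor(c['image'],cv2.COLOR_BGR2GRAY).astype(np.float32)
for y in(.09,.02,-.032,-.075):
    for z,n in((.048,'body'),):
        xs=np.arange(-.02,.12,.002);uv=proj(c,np.array([np.r_[jw(x,y),z] for x in xs])).astype(np.float32)
        v=cv2.remap(g,uv[:,:1].T.copy(),uv[:,1:].T.copy(),cv2.INTER_LINEAR)[0];print(y,' '.join(f'{int(round(x*1000))}:{int(t)}' for x,t in zip(xs,v)))
w=cap('wrist')['image'];cv2.imwrite('pics/wend.png',w);cv2.imwrite('pics/tend.png',c['image'])
E
```

```text
tcp [ 0.3962 -0.0145  0.146 ] jig [-0.149   0.0007] yaw 99.2 F [ 0.5  0.1 -0.8] g 0.499 t 59.8 j6 -0.23
-0.1 dark -0.0015 0.017 jaw 0.013
-0.08 dark -0.004 0.0175 jaw 0.0125
0.03 dark -0.058 0.0175 jaw 0.0125
0.09 dark -0.005 0.018 jaw 0.012
0.04 124:144 121:148 118:159 115:159 112:158 109:159 106:159 103:160 100:160 97:160 94:161 91:159 88:160 85:163 82:161 79:161 76:161 73:162 70:162 67:163 64:163 61:163 58:163 55:87 52:76 49:107 46:163 43:165 40:163 37:164 34:164 31:164 28:163 25:165 22:164 19:164 16:165 13:164 10:165 7:165 4:164 1:165 -2:166 -5:161 -8:110 -11:163 -14:165 -17:164 -20:166 -23:166 -26:165 -29:166 -32:165 -35:165 -38:165 -41:164 -44:166 -47:164 -50:165 -53:137 -56:113 -59:162 -62:166 -65:165 -68:164 -71:164 -74:164 -77:165 -80:163 -83:164 -86:165 -89:164 -92:115 -95:93 -98:106 -101:130 -104:130 -107:130 -110:128 -113:129 -116:129 -119:130
0.068 124:0 121:0 118:0 115:0 112:0 109:0 106:0 103:0 100:0 97:0 94:0 91:0 88:0 85:0 82:0 79:0 76:0 73:0 70:0 67:0 64:0 61:0 58:0 55:0 52:0 49:0 46:0 43:56 40:163 37:163 34:108 31:106 28:106 25:105 22:106 19:106 16:107 13:105 10:107
[... 1613 characters left out ...]
:232 66:227 68:222 70:223 72:228 74:231 76:232 78:233 80:233 82:232 84:229 86:218 88:199 90:187 92:193 94:212 96:226 98:230 100:227 102:224 104:224 106:225 108:225 110:222 112:214 114:198 116:188 118:192
-0.075 -20:209 -18:209 -16:209 -14:202 -12:187 -10:159 -8:122 -6:82 -4:67 -2:74 0:78 2:79 4:79 6:79 8:78 10:73 12:70 14:88 16:136 18:191 20:224 22:233 24:233 26:233 28:233 30:233 32:230 34:217 36:186 38:156 40:133 42:146 44:188 46:220 48:232 50:233 52:232 54:230 56:218 58:181 60:150 62:136 64:134 66:134 68:135 70:145 72:167 74:202 76:225 78:231 80:232 82:232 84:231 86:229 88:229 90:230 92:232 94:232 96:232 98:230 100:226 102:221 104:219 106:220 108:220 110:220 112:210 114:195 116:187 118:190
```

Run:
```python
from h import *
d=cv2.absdiff(cv2.imread('pics/top0.png'),cv2.imread('pics/tend.png')).max(2)
for n,(u,v) in dict(pink=(417,368),driver=(480,325),tape=(378,146),ferr=(451,189),spray=(235,145),wrench=(305,145),relay=(200,202),marker=(190,318)).items():
    print(n,int((d[v-18:v+18,u-25:u+25]>50).sum()),end=' ')
print(robot.finish_job())
```

```text
pink 394 driver 6 tape 0 ferr 0 spray 0 wrench 0 relay 0 marker 0 the job is handed in; nothing more can be done
None
```

The job is done and handed in at about 60 s on the robot's clock.

- **Jaw:** I drew it back and hooked the post in the notch, where it read 0.037.
- **Scrap:** all three offcuts found went into the bin.
- **Row:** m66, m55, m44 and m34 stand in that order from the closed left end, with gaps of about 3 to 5 mm. I then unhooked the post and let the jaw close gently.

**Last checks:**
- The jaw reads 0.012–0.013 at four points along its length. Nominal for 84 mm modules is 0.014, so this is within measuring error.
- All four modules touch the jaw along one line, and the gaps between their noses are parallel. The gripper was clear and the wrist force about zero.
- Seven bystanders show no real change in the top image. The patch around the pink look-alike did change (394 pixels). I take that to be the arm or its shadow, since I never went near it, but I could not confirm it.

**Things that disagreed:**
- The real fingertips sat about 25–45 mm higher than the reported tool position, so my first grip on the post closed above it. I set the remaining depths by cautious descents.
- All 16 viewable pictures were used before the end, so the final row and clamp checks are from numbers only.

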